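Load the deburring rail and charge the stones

TASK

Slide every aluminium casting, pointed nose first, into the loading rail from its open entry until the whole casting is under the yellow lips, and tip all the deburring stones out of the scoop through the orange funnel into the clear tube, then close the funnel with its green lid, knob up. Only when all castings and stones are in and the lid is on, throw the run lever fully over to on. Finish with the empty scoop standing upright back on its blue mat, and leave the other things on the bench where they are.

Things in the scene. Friction and masses are not known exactly. Their poses are not given: they have to be found in the camera images.
- casting0: Arrow-shaped aluminium casting, 0.2 kg, 2 or 3 present. Base 10 mm thick, 80 mm long: a rectangle 52 (x) by 56 mm (y), then a 28 mm pointed nose at +x. Upright rib to hold it by: 44 mm (x), 14 mm thick (y), up to 70 mm above the underside. Origin: underside, centre of rectangle and rib (nose tip at x = +54 mm); z up.
- casting1: Arrow-shaped aluminium casting, 0.2 kg, 2 or 3 present. Base 10 mm thick, 80 mm long: a rectangle 52 (x) by 56 mm (y), then a 28 mm pointed nose at +x. Upright rib to hold it by: 44 mm (x), 14 mm thick (y), up to 70 mm above the underside. Origin: underside, centre of rectangle and rib (nose tip at x = +54 mm); z up.
- casting2: Arrow-shaped aluminium casting, 0.2 kg, 2 or 3 present. Base 10 mm thick, 80 mm long: a rectangle 52 (x) by 56 mm (y), then a 28 mm pointed nose at +x. Upright rib to hold it by: 44 mm (x), 14 mm thick (y), up to 70 mm above the underside. Origin: underside, centre of rectangle and rib (nose tip at x = +54 mm); z up.
- rail: Fixed rail: dark plate 390 x 100 x 6 mm, blue walls 66 mm apart; two yellow lips overhang the channel, undersides 26 mm and tops 32 mm above the table, a 30 mm slot between them for the rib. Origin: underside, centre line, mid lips; x = slide direction: open entry at -130 mm, stop at +130 mm. Open apron from x -250 to -130 mm, with flared blue guides 24 mm tall from x -182 mm.
- rail_stop (a point): Centre of the channel's end, on the face of the red stop, on the plate's upper face.
- hopper: Fixed dosing tube with an orange funnel: clear tube of 58 mm outer and 50 mm inner diameter, 100 mm tall, on a 100 mm square plate; the funnel widens from the tube's top to 140 mm outer diameter (132 mm inner) at 150 mm. Origin: underside, on the axis.
- tube_floor (a point): Centre of the tube's inner floor, 5 mm above the table.
- lid: Green lid of the funnel, 0.15 kg: disc 146 mm across and 5 mm thick with a plug below it (104 mm across, 8 mm deep, goes into the funnel mouth) and a black knob 24 mm across on top, from 13 to 55 mm above the origin. Origin: centre of the plug's underside; z up, to the knob. Starts on the bench, knob up; seated, the disc lies on the funnel rim, origin 142 mm above the table.
- mat: Fixed thin blue mat, 150 x 105 x 3 mm, the scoop's place. Origin: centre of its underside; x along its length.
- scoop: Steel scoop, 0.25 kg: tray x -60 to +45 mm, 78 mm wide, floor 4 mm, side and back walls 30 mm tall, open mouth at -x; upright red grip at the back, 20 (x) by 24 mm (y), up to 90 mm, centred at x = +55 mm. Origin: underside, y centre. Starts level on the mat, holding the stones; tipped mouth down by 50 to 60 degrees it empties.
- stone0: Terracotta coloured ceramic deburring stone, a short cylinder 22 mm across and 16 mm tall, 15 g. Origin: centre of one end face, z along its axis. Starts in the scoop; 3 to 5 are present.
- stone1: Terracotta coloured ceramic deburring stone, a short cylinder 22 mm across and 16 mm tall, 15 g. Origin: centre of one end face, z along its axis. Starts in the scoop; 3 to 5 are present.
- stone2: Terracotta coloured ceramic deburring stone, a short cylinder 22 mm across and 16 mm tall, 15 g. Origin: centre of one end face, z along its axis. Starts in the scoop; 3 to 5 are present.
- stone3: Terracotta coloured ceramic deburring stone, a short cylinder 22 mm across and 16 mm tall, 15 g. Origin: centre of one end face, z along its axis. Starts in the scoop; 3 to 5 are present.
- stone4: Terracotta coloured ceramic deburring stone, a short cylinder 22 mm across and 16 mm tall, 15 g. Origin: centre of one end face, z along its axis. Starts in the scoop; 3 to 5 are present.
- lever (a joint): Run lever, a red toggle on a grey block: 0 = off, leaning towards the robot (the block's -x); 1.0 = on, leaning over to the block's +x. Stays where it is left.
- lever_tip (a point): Tip of the run lever, 80 mm from its pivot.
- lever_base: Fixed grey block of the run lever; origin: centre of its underside, axes: the lever swings in its x-z plane.
- oil_bottle: Bystander: yellow bottle with a red cap, 60 mm across, 120 mm tall. Leave it where it is.
- mug: Bystander: blue mug, 76 mm across, 80 mm tall. Leave it where it is.
- hammer: Bystander: hammer lying on the table. Leave it where it is.
- brush: Bystander: brush lying on the table. Leave it where it is.
- disc: Bystander: tan abrasive disc, 100 mm across, 20 mm thick, lying flat. Leave it where it is.
- tin: Bystander: steel tin, 64 mm across, 75 mm tall. Leave it where it is.
Mind the look-alikes: they are no part of the job. What is shaped like the scoop but pink is not meant.

How it is judged:
By the outcome, as a careful person would: the job done as asked, in the order asked, and still so for the second after the job is handed in, with the robot touching nothing.
Of casting0, casting1, casting2 only 2 to 3 are there at a start; the rules pass over those that are not, and their reading is None.
Of stone0, stone1, stone2, stone3, stone4 only 3 to 5 are there at a start; the rules pass over those that are not, and their reading is None.
At some moment in a run one of casting0, casting1, casting2 may be knocked a few centimetres aside while the robot is not near it.
It also fails if it takes over 210 s, if anything falls off the work surface, if the arm or the gripper's body presses on something with over 40 N, if the wrist force passes 120 N, or if a joint passes its speed limit or range.

ROBOT

A 6-joint arm with a two-finger parallel gripper is mounted at the origin on the work surface. World frame = base frame: x ahead of the robot, y to its left, z up, the work surface at z = 0. Lengths are in m, angles in rad, forces in N, time in s.
With the tool pointing down it reaches from about 0.25 to 0.725 m from the base axis. Payload 4 kg.
Tool frame: the origin (TCP) lies at the very end of the fingers, on their centre line; the grasp point (between the pads) lies 19 mm behind it; z points along the fingers, y is the line along which they close (so a half turn about z gives the same grasp; the last joint's range is limited). The gripper opens to 85 mm and grips with 20 to 120 N. Pads are 22 mm wide; open, the fingers measure 114 mm over their backs; the gripper's body (76 mm by 85 mm) begins 54 mm behind the grasp point. The pads swing forward as they close: fully open they stand 13 mm farther back than shut.
Start: joints at [-1.103, 0.241, 0.005, 1.335, 0, 1.571], TCP at [0.225, -0.446, 0.231] pointing down, gripper open.
Joint ranges: [-2.72, 2.72], [-1.05, 1.87], [-1.09, 1.28], [-1.99, 2.15], [-1.42, 1.44], [-3.14, 3.14]. Speed limits (rad/s): [2.79, 2.79, 3.14, 3.14, 3.14, 3.14].

INTERFACE

Orientations are given as a unit quaternion [x, y, z, w].
In Python, from workcell import * gives the robot as it stands. The module is installed in compiled form; this text tells all that it offers.
- The arm moves only by the tool send_rows, never from a script. Its argument "steps" is text: rows parted by semicolons, each of 7 numbers parted by spaces: the opening, from -1 (shut) to 1 (fully open), then the shift along the world's x, y, z in m, then the turn, a rotation vector about the world's x, y, z in rad. A call has exactly 5 rows; each row shifts and turns the commanded pose from where the row before left it; what a row does not reach is not made up. A row lasts 1/12 s, in which the tool goes at most 41.7 mm and 7.16 degrees, less where a joint would pass 70% of its speed; a pose out of reach is approached as far as the arm can. A call is refused whole if a number of a shift passes 0.0417 or a number of a turn 0.125, either way. A call with a gripper value outside its range is refused whole. The fingers move at their own pace and stop on an object; the grip force is fixed at half the most. Time passes only in rows, so rows that do not move let the fingers close, or fill a call up. It gives the time, the measured TCP pose, the force, the opening and the grip force at its end, in the units of the state.
- get_obs(): the state, without advancing time (a new reading comes with each control period).
- camera(name): name is "scene" or "top" or "wrist"; returns a dict with "frame" (400x640x3 uint8, red, green, blue), "range_z" (400x640 float32, m along the optical axis (not along the pixel's ray), 0 where there is no reading), "camera_matrix" (3x3 intrinsics, pixels), "extrinsics" (4x4, takes a point from world to camera coordinates); the wrist camera has in their place "T_tool_cam" (4x4, takes a point from camera to tool coordinates, whose origin is the TCP and whose axes are the flange's). Camera axes: x right, y down, z forward; pixel columns grow to the right and rows downward; lengths in m; the calibration is good to about 2 mm. A picture is of the moment at which its call begins: read the wrist's pose just before it.
- job_done(): hands the job in; it is judged then, once.
The state is a dict: "clock": time; "joint_pos": joint angles; "joint_vel": joint speeds; "tau": joint torques, N m; "eef_pos": TCP position; "tool_rot": TCP orientation; "ft_force": force on the tool from outside, world axes, zero at the start; "ft_torque": the same for the moment, N m; "grip_width": finger opening in m; "grasp_force": force on a finger pad.
Only numpy, scipy, OpenCV 4.12 (cv2) and the standard library are available. Lean on these libraries where they do the work, as an engineer would, in place of code of your own. Each camera call takes 0.05 s, during which the arm holds its last target. There are 200 camera calls.

## Working session

There is one attempt and no reset: what is moved stays moved. The work goes in short steps, Python scripts to look and compute and a tool call to move; the robot and the scene stay as the last step left them, time stands still between calls to the robot, and variables do not carry over. Pictures are saved under pics/ and viewed, at most 14 in all, crops included, and the job is handed in when it is done.

Besides the shell and the picture viewer there is one more tool, called after "Request:" by a JSON object that holds its "method" and its "body". send_rows: Moves the arm, as the interface text tells. Its arguments: {"type":"object","properties":{"steps":{"type":"string"}},"required":["steps"]}

```bash
mkdir -p pics; cat > h.py <<'E'
import numpy as np,cv2
from workcell import *
def cam(n):
    c=camera(n); np.savez('%s.npz'%n,**{k:np.asarray(v) for k,v in c.items()}); return c
def pts(c,E=None):
    # world point map from depth
    K=np.array(c['camera_matrix']);z=np.array(c['range_z']);h,w=z.shape
    u,v=np.meshgrid(np.arange(w),np.arange(h))
    P=np.stack([(u-K[0,2])*z/K[0,0],(v-K[1,2])*z/K[1,1],z],-1)
    T=np.linalg.inv(np.array(c['extrinsics'])) if E is None else E
    W=P@T[:3,:3].T+T[:3,3]; W[z==0]=np.nan
    return W
def save(f,im,box=None,s=1):
    if box: im=im[box[1]:box[3],box[0]:box[2]]
    cv2.imwrite('pics/'+f,cv2.resize(np.ascontiguousarray(im[...,::-1]),None,fx=s,fy=s,interpolation=cv2.INTER_CUBIC))
E
python3 - <<'E'
from h import *
for n in('scene','top'):
    c=cam(n);save(n+'0.png',c['frame'])
    T=np.linalg.inv(c['extrinsics']);print(n,T.round(3).tolist(),c['camera_matrix'].tolist())
o=get_obs();print({k:np.round(v,3).tolist() for k,v in o.items()})
E
```

```text
scene [[0.693, 0.62, -0.369, 1.013], [0.721, -0.587, 0.368, -0.452], [0.012, -0.521, -0.854, 1.255], [0.0, 0.0, 0.0, 1.0]] [[413.39946725505314, 0.0, 322.4691556243352], [0.0, 413.39946725505314, 201.0293366586221], [0.0, 0.0, 1.0]]
top [[0.001, -0.983, 0.186, 0.272], [-1.0, -0.002, -0.005, 0.05], [0.005, -0.186, -0.983, 1.27], [0.0, 0.0, 0.0, 1.0]] [[443.1869614112291, 0.0, 317.4447874360094], [0.0, 443.1869614112291, 195.756471809553], [0.0, 0.0, 1.0]]
{'clock': 0.1, 'joint_pos': [-1.103, 0.241, 0.004, 1.335, -0.0, 1.571], 'joint_vel': [-0.001, -0.002, 0.004, -0.002, -0.0, -0.001], 'tau': [0.001, -37.314, 25.301, 0.011, 0.0, 0.0], 'eef_pos': [0.225, -0.446, 0.231], 'tool_rot': [0.973, 0.232, -0.0, -0.001], 'ft_force': [-0.27, -0.953, -0.137], 'ft_torque': [0.014, 0.006, 0.021], 'grasp_force': 0.0, 'grip_width': 0.085}
```

View pics/top0.png

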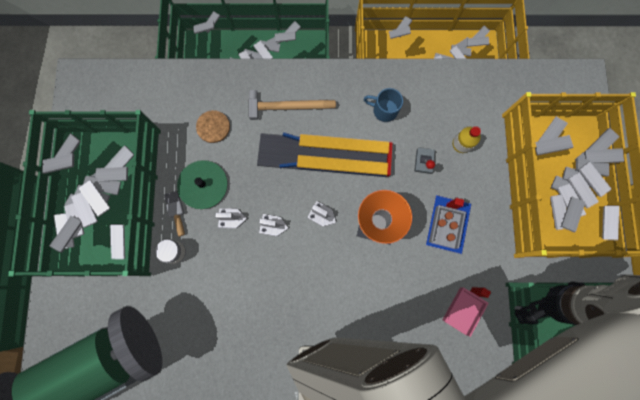

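View pics/scene0.png

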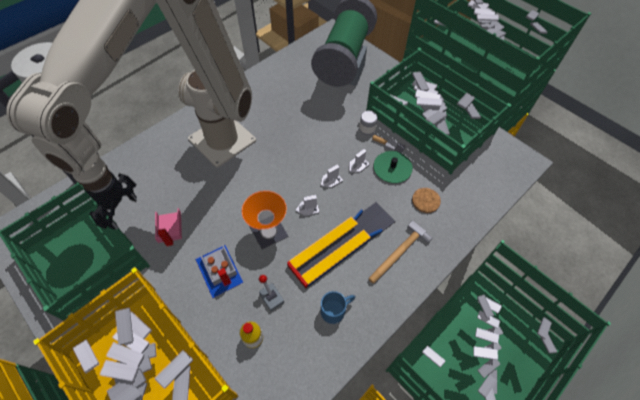

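```bash
cat > meas.py <<'E'
from h import *
def load(n): return dict(np.load('%s.npz'%n))
def comps(W,m,zlo,zhi,amin=15):
    mm=(m&(W[...,2]>zlo)&(W[...,2]<zhi)).astype(np.uint8)
    n,l,s,c=cv2.connectedComponentsWithStats(mm)
    return [(W[l==i],c[i]) for i in range(1,n) if s[i,4]>=amin]
def rect(P):
    r=cv2.minAreaRect((P[:,:2]*1000).astype(np.float32)); b=cv2.boxPoints(r)
    e=b[1]-b[0],b[2]-b[1]; e=max(e,key=np.linalg.norm)
    return np.round(r[0],1),np.round(sorted(r[1]),1),round(float(np.degrees(np.arctan2(e[1],e[0]))),1)
def casts(c,W=None,box=(180,190,350,245)):
    W=pts(c) if W is None else W
    hsv=cv2.cvtColor(c['frame'],cv2.COLOR_RGB2HSV); m=(hsv[...,1]<50)
    b=np.zeros(m.shape,bool); b[box[1]:box[3],box[0]:box[2]]=1
    return W,comps(W,m&b,.055,.08),comps(W,m&b,.006,.085,40)
E
python3 - <<'E'
from meas import *
c=load('top');W=pts(c);hsv=cv2.cvtColor(c['frame'],cv2.COLOR_RGB2HSV)
_,t,a=casts(c,W)
for P,q in t: print('rib',q.round(0),rect(P),np.median(P[:,2]))
for P,q in a: print('body',q.round(0),rect(P),P.mean(0).round(3))
H,S,V=hsv[...,0],hsv[...,1],hsv[...,2]
def blob(n,m,zlo,zhi,box):
    b=np.zeros(m.shape,bool); b[box[1]:box[3],box[0]:box[2]]=1
    for P,q in comps(W,m&b,zlo,zhi,20): print(n,q.round(0),len(P),rect(P),'z',np.percentile(P[:,2],[5,50,95]).round(3))
sat=S>120
blob('lip',sat&(H>15)&(H<32),.01,.05,(240,120,400,190))
blob('stop',sat&((H<8)|(H>172)),.005,.06,(380,130,400,190))
blob('funnel',sat&(H>3)&(H<18),.10,.2,(340,180,420,250))
blob('lid',sat&(H>60)&(H<95),.0,.04,(170,150,235,215))
blob('knob',V<60,.03,.08,(180,160,225,210))
blob('mat',sat&(H>100)&(H<130),-.01,.02,(415,185,485,260))
blob('red',sat&((H<8)|(H>172)),.04,.12,(415,140,485,260))
blob('lever',S<60,.02,.12,(410,140,445,180))
print('table z',np.nanmedian(W[250:290,200:300,2]))
save('c1.png',c['frame'],(170,130,490,250),2.5)
E
```

```text
rib [319. 210.] (array([460.6,  38.4]), array([14.1, 43.1]), 61.1) 0.06964658689991265
rib [223. 215.] (array([447.4, 300.9]), array([14.9, 44.3]), -89.5) 0.0690683584928764
rib [267. 222.] (array([427.8, 180.7]), array([14.1, 43.7]), 80.6) 0.06935910434634529
body [321. 214.] (array([452.8,  27.6]), array([59.5, 77.8]), 59.5) [0.454 0.032 0.025]
body [229. 217.] (array([447.3, 289.8]), array([55.5, 76.7]), 90.0) [0.445 0.293 0.026]
body [272. 225.] (array([426.1, 172.3]), array([55.8, 86.4]), 80.7) [0.425 0.173 0.025]
lip [344. 143.] 1010 (array([663., -33.]), array([ 35.6, 259.8]), 85.0) z [0.027 0.032 0.036]
lip [342. 165.] 1116 (array([599.4, -27. ]), array([ 36. , 259.8]), 84.8) z [0.026 0.032 0.036]
stop [389. 159.] 104 (array([ 618.1, -164.2]), array([10.7, 95.6]), -5.0) z [0.017 0.031 0.035]
funnel [385. 216.] 1928 (array([ 432.9, -127.2]), array([134.8, 136.4]), -89.9) z [0.106 0.133 0.15 ]
knob [199. 182.] 64 (array([543.7, 377.5]), array([20.3, 20.9]), -82.5) z [0.035 0.053 0.057]
mat [449. 223.] 504 (array([ 430.4, -333.8]), array([105. , 148.8]), -13.7) z [-0.001  0.003  0.007]
red [430. 164.] 65 (array([ 582.2, -262.9]), array([20.2, 23. ]), 44.2) z [0.097 0.104 0.108]
red [456. 203.] 108 (array([ 479.5, -337.8]), array([18.5, 24.2]), 77.9) z [0.048 0.09  0.096]
lever [424. 159.] 337 (array([ 616.6, -268.2]), array([49.8, 71.4]), -9.0) z [0.021 0.025 0.036]
table z -0.00020465188362361886
```

View pics/c1.png

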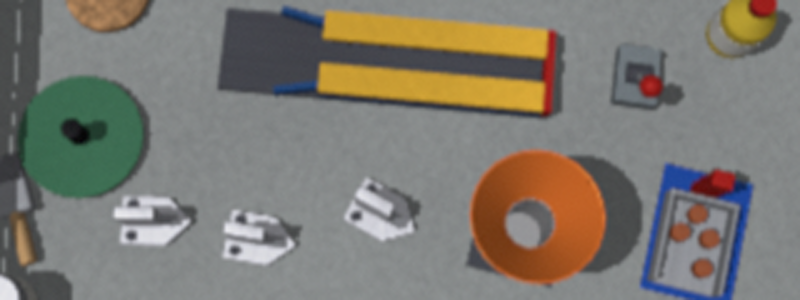

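Top view: castings at pixels (230,217), (272,225) and (321,213), noses to the right. The steel scoop on the blue mat at (450,225) holds 4 stones. The pink look-alike at (466,312) isn't meant. The rail entry faces left, at (260,150).

Request:
{"method": "send_rows", "body": {"steps": "1 .0157 .0323 0 0 0 .04;1 .0157 .0323 0 0 0 .04;1 .0157 .0323 0 0 0 .04;1 .0157 .0323 0 0 0 .04;1 .0157 .0323 0 0 0 .04"}}

```text
clock: 0.52
eef_pos: [0.304, -0.2831, 0.2309]
tool_rot: [0.945, 0.328, -0.0, -0.0]
ft_force: [-0.0, 0.7, 0.9]
grip_width: 0.085
grasp_force: 0.0
```

Request:
{"method": "send_rows", "body": {"steps": "1 .0157 .0323 0 0 0 .04;1 .0157 .0323 0 0 0 .04;1 .0157 .0323 0 0 0 .04;1 .0157 .0323 0 0 0 .04;1 .0157 .0323 0 0 0 .04"}}

```text
clock: 0.93
eef_pos: [0.3825, -0.1215, 0.2311]
tool_rot: [0.907, 0.421, -0.0, -0.0]
ft_force: [0.9, -0.1, -0.3]
grip_width: 0.0851
grasp_force: 0.0
```

Request:
{"method": "send_rows", "body": {"steps": "1 .0157 .0323 0 0 0 .04;1 .0157 .0323 0 0 0 .04;1 .0157 .0323 0 0 0 .04;1 .0157 .0323 0 0 0 .04;1 .0157 .0323 0 0 0 .04"}}

```text
clock: 1.35
eef_pos: [0.4611, 0.0401, 0.231]
tool_rot: [0.86, 0.51, -0.0, -0.0]
ft_force: [0.8, -0.5, -0.1]
grip_width: 0.0857
grasp_force: 0.0
```

Request:
{"method": "send_rows", "body": {"steps": "1 0 0 -.02 0 0 0;1 0 0 -.02 0 0 0;1 0 0 -.02 0 0 0;1 0 0 -.02 0 0 0;1 0 0 0 0 0 0"}}

```text
clock: 1.77
eef_pos: [0.4576, 0.0382, 0.1472]
tool_rot: [0.861, 0.509, -0.004, -0.002]
ft_force: [-0.9, 0.5, -1.3]
grip_width: 0.0856
grasp_force: 0.0
```

Request:
{"method": "send_rows", "body": {"steps": "1 .001 0 -.028 0 0 0;1 .001 0 -.028 0 0 0;1 .001 0 -.028 0 0 0;1 0 0 -.028 0 0 0;1 0 0 0 0 0 0"}}

```text
clock: 2.18
eef_pos: [0.4602, 0.0378, 0.0355]
tool_rot: [0.861, 0.509, -0.004, -0.002]
ft_force: [-1.2, -0.6, 0.1]
grip_width: 0.0854
grasp_force: 0.0
```

Request:
{"method": "send_rows", "body": {"steps": "-1 0 0 0 0 0 0;-1 0 0 0 0 0 0;-1 0 0 0 0 0 0;-1 0 0 0 0 0 0;-1 0 0 0 0 0 0"}}

```text
clock: 2.6
eef_pos: [0.4652, 0.0383, 0.0408]
tool_rot: [0.861, 0.509, 0.001, 0.001]
ft_force: [0.7, 0.5, 0.3]
grip_width: 0.0259
grasp_force: 0.0
```

Request:
{"method": "send_rows", "body": {"steps": "-1 0 0 0 0 0 0;-1 0 0 0 0 0 0;-1 0 0 0 0 0 0;-1 0 0 .01 0 0 0;-1 0 0 .01 0 0 0"}}

```text
clock: 3.02
eef_pos: [0.4629, 0.0381, 0.059]
tool_rot: [0.861, 0.509, -0.001, -0.0]
ft_force: [0.3, 0.8, -1.9]
grip_width: 0.0129
grasp_force: 58.5
```

Request:
{"method": "send_rows", "body": {"steps": "-1 0 0 .025 0 0 0;-1 0 0 .025 0 0 0;-1 .0237 .0209 .02 0 0 .052;-1 .0237 .0209 0 0 0 .052;-1 .0237 .0209 0 0 0 .052"}}

```text
clock: 3.43
eef_pos: [0.5368, 0.1015, 0.1312]
tool_rot: [0.818, 0.575, 0.002, 0.001]
ft_force: [0.7, -1.1, -2.1]
grip_width: 0.0134
grasp_force: 58.7
```

Request:
{"method": "send_rows", "body": {"steps": "-1 .0237 .0209 0 0 0 .052;-1 .0237 .0209 0 0 0 .052;-1 .0237 .0209 0 0 0 .052;-1 .0237 .0209 0 0 0 .052;-1 .0237 .0209 0 0 0 .052"}}

```text
clock: 3.85
eef_pos: [0.654, 0.2063, 0.1284]
tool_rot: [0.736, 0.677, -0.001, -0.0]
ft_force: [0.7, 0.0, -1.0]
grip_width: 0.0134
grasp_force: 58.7
```

Request:
{"method": "send_rows", "body": {"steps": "-1 0 0 -.02 0 0 0;-1 0 0 -.02 0 0 0;-1 0 0 0 0 0 0;-1 0 0 0 0 0 0;-1 0 0 0 0 0 0"}}

```text
clock: 4.27
eef_pos: [0.6534, 0.2052, 0.0897]
tool_rot: [0.737, 0.676, -0.0, -0.0]
ft_force: [-0.4, 0.7, -0.8]
grip_width: 0.0134
grasp_force: 59.0
```

```bash
python3 - <<'E'
from meas import *
o=get_obs();print(o['eef_pos'].round(4) if hasattr(o['eef_pos'],'round') else o['eef_pos'],o['tool_rot'],o['ft_force'])
c=cam('scene');save('s1.png',c['frame'],(280,120,440,280),3.5)
c=cam('top');W=pts(c)
_,t,a=casts(c,W)
for P,q in t: print('rib',q.round(0),rect(P))
E
```

```text
[0.6534 0.2052 0.0897] [ 7.37276037e-01  6.75591603e-01 -1.67086531e-04 -6.25439166e-05] [-0.35050943  0.72898525 -0.83091566]
rib [223. 215.] (array([447.4, 301.5]), array([14.7, 44.8]), 90.0)
```

View pics/s1.png

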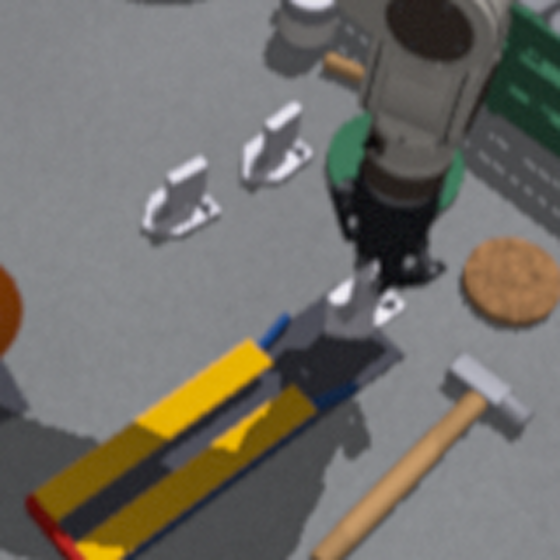

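Request:
{"method": "send_rows", "body": {"steps": "-1 -.001 0 -.015 0 0 0;-1 0 0 -.015 0 0 0;-1 0 0 -.013 0 0 0;-1 0 0 0 0 0 0;-1 0 0 0 0 0 0"}}

```text
clock: 4.78
eef_pos: [0.6531, 0.2053, 0.0478]
tool_rot: [0.737, 0.676, 0.001, 0.0]
ft_force: [-0.2, 0.5, -2.6]
grip_width: 0.0132
grasp_force: 60.1
```

Request:
{"method": "send_rows", "body": {"steps": "-1 -.0013 -.0149 0 0 0 0;-1 -.0013 -.0149 0 0 0 0;-1 -.0013 -.0149 0 0 0 0;-1 -.0013 -.0149 0 0 0 0;-1 -.0013 -.0149 0 0 0 0"}}

```text
clock: 5.2
eef_pos: [0.6459, 0.1286, 0.0467]
tool_rot: [0.738, 0.675, -0.0, 0.0]
ft_force: [0.4, 0.1, -1.8]
grip_width: 0.0131
grasp_force: 60.1
```

Request:
{"method": "send_rows", "body": {"steps": "-1 -.0013 -.0149 0 0 0 0;-1 -.0013 -.0149 0 0 0 0;-1 -.0013 -.0149 0 0 0 0;-1 -.0013 -.0149 0 0 0 0;-1 -.0013 -.0149 0 0 0 0"}}

```text
clock: 5.62
eef_pos: [0.6394, 0.0548, 0.0463]
tool_rot: [0.737, 0.676, -0.0, -0.0]
ft_force: [-0.4, -1.0, -0.7]
grip_width: 0.0132
grasp_force: 60.1
```

Request:
{"method": "send_rows", "body": {"steps": "-1 -.0014 -.0157 0 0 0 0;-1 -.0014 -.0157 0 0 0 0;-1 -.0014 -.0157 0 0 0 0;-1 -.0014 -.0157 0 0 0 0;-1 -.0014 -.0157 0 0 0 0"}}

```text
clock: 6.03
eef_pos: [0.6324, -0.0236, 0.0463]
tool_rot: [0.737, 0.676, 0.0, 0.0]
ft_force: [0.4, -0.1, -1.6]
grip_width: 0.0131
grasp_force: 60.1
```

Request:
{"method": "send_rows", "body": {"steps": "-1 -.0015 -.0157 0 0 0 0;-1 -.0015 -.0157 0 0 0 0;-1 -.0015 -.0157 0 0 0 0;-1 -.0015 -.0157 0 0 0 0;-1 -.0015 -.0157 0 0 0 0"}}

```text
clock: 6.45
eef_pos: [0.6249, -0.1022, 0.0463]
tool_rot: [0.737, 0.676, 0.0, 0.0]
ft_force: [0.2, 0.7, -1.9]
grip_width: 0.0131
grasp_force: 60.1
```

Request:
{"method": "send_rows", "body": {"steps": "-1 0 0 0 0 0 0;-1 0 0 0 0 0 0;-1 0 0 -.001 0 0 0;-1 0 0 -.001 0 0 0;-1 0 0 0 0 0 0"}}

```text
clock: 6.87
eef_pos: [0.6254, -0.101, 0.0461]
tool_rot: [0.737, 0.676, -0.0, 0.001]
ft_force: [-2.4, -2.8, 5.8]
grip_width: 0.0128
grasp_force: 61.5
```

Request:
{"method": "send_rows", "body": {"steps": "1 0 0 0 0 0 0;1 0 0 0 0 0 0;1 0 0 0 0 0 0;1 0 0 0 0 0 0;1 0 0 .01 0 0 0"}}

```text
clock: 7.28
eef_pos: [0.6233, -0.0999, 0.0521]
tool_rot: [0.737, 0.676, -0.001, -0.002]
ft_force: [0.1, -0.2, -0.4]
grip_width: 0.0727
grasp_force: 0.0
```

Request:
{"method": "send_rows", "body": {"steps": "1 0 0 .025 0 0 0;1 0 0 .03 0 0 0;1 0 0 .03 0 0 0;1 0 .025 .015 0 0 0;1 0 .025 0 0 0 0"}}

```text
clock: 7.7
eef_pos: [0.6282, -0.0515, 0.1605]
tool_rot: [0.738, 0.675, 0.003, 0.004]
ft_force: [0.8, 0.6, 0.5]
grip_width: 0.085
grasp_force: 0.0
```

```bash
cat > look.py <<'E'
from meas import *
o=get_obs();print(np.round(o['eef_pos'],4),np.round(o['tool_rot'],3))
for n,b in(('top',(170,120,410,250)),('scene',(270,130,420,300))):
    c=cam(n);W=pts(c)
    for lab,m in zip(('rib','body'),casts(c,W,b)[1:]):
        for P,q in m: print(n,lab,q.round(0),rect(P),P.mean(0).round(3))
E
python3 look.py
```

```text
[ 0.6282 -0.0515  0.1605] [0.738 0.675 0.003 0.004]
top rib [223. 215.] (array([447.3, 301.6]), array([14.8, 44.8]), 89.5) [0.447 0.301 0.068]
top rib [267. 222.] (array([427.6, 180.8]), array([14.5, 44. ]), 80.9) [0.427 0.18  0.069]
top rib [174. 245.] (array([366.8, 430.1]), array([22.4, 31.5]), 9.4) [0.364 0.43  0.07 ]
top body [276. 148.] (array([653.7, 171. ]), array([68.8, 87.6]), -29.2) [0.656 0.166 0.008]
top body [263. 152.] (array([643.2, 208.1]), array([31.4, 79.5]), 17.0) [0.643 0.206 0.008]
top body [304. 149.] (array([650.3,  90.1]), array([35.5, 81.2]), 69.0) [0.653 0.084 0.008]
top body [327. 153.] (array([641.8,  13.7]), array([22.2, 53.7]), 80.9) [0.641 0.014 0.008]
top body [288. 157.] (array([628.9, 132.9]), array([35.5, 49.9]), 76.5) [0.627 0.13  0.008]
top body [199. 182.] (array([542.6, 377.5]), array([16. , 17.9]), 51.4) [0.542 0.377 0.051]
top body [175. 204.] (array([488.3, 454.1]), array([37.7, 69.8]), 15.6) [0.484 0.451 0.018]
top body [229. 217.] (array([447.1, 288.2]), array([55.7, 80.2]), 89.5) [0.445 0.293 0.026]
top body [272. 225.] (array([425.6, 168
[... 308 characters left out ...]
6.0) [ 0.628 -0.105  0.071]
scene body [367. 132.] (array([369. , 428.5]), array([24.3, 54.5]), 41.6) [0.37  0.427 0.019]
scene body [394. 146.] (array([489. , 454.9]), array([45.7, 71.9]), 15.9) [0.488 0.454 0.016]
scene body [360. 161.] (array([458.2, 297.1]), array([59., 59.]), 48.3) [0.456 0.294 0.032]
scene body [414. 227.] (array([773.7, 232.1]), array([27.5, 53.9]), -4.4) [0.768 0.23  0.023]
scene body [273. 232.] (array([ 459.7, -125.7]), array([10.6, 35.1]), -83.5) [ 0.46  -0.128  0.034]
scene body [310. 262.] (array([ 619.2, -105.6]), array([31.6, 97.6]), 87.6) [ 0.625 -0.113  0.043]
scene body [274. 293.] (array([ 617.2, -250.7]), array([35.9, 52.6]), -38.6) [ 0.62  -0.259  0.027]
```

Request:
{"method": "send_rows", "body": {"steps": "1 -.02 .0232 0 0 0 -.007;1 -.02 .0232 0 0 0 -.007;1 -.02 .0232 0 0 0 -.007;1 -.02 .0232 0 0 0 -.007;1 -.02 .0232 0 0 0 -.007"}}

```text
clock: 8.22
eef_pos: [0.5238, 0.0659, 0.1543]
tool_rot: [0.749, 0.662, -0.0, -0.0]
ft_force: [0.2, 1.4, 0.4]
grip_width: 0.085
grasp_force: 0.0
```

Request:
{"method": "send_rows", "body": {"steps": "1 -.02 .0232 0 0 0 -.007;1 -.02 .0232 0 0 0 -.007;1 -.02 .0232 0 0 0 -.007;1 -.02 .0232 0 0 0 -.007;1 -.02 .0232 0 0 0 -.007"}}

```text
clock: 8.63
eef_pos: [0.424, 0.182, 0.1545]
tool_rot: [0.761, 0.649, -0.0, 0.0]
ft_force: [0.8, 1.5, 0.6]
grip_width: 0.0851
grasp_force: 0.0
```

Request:
{"method": "send_rows", "body": {"steps": "1 0 0 -.02 0 0 0;1 0 0 -.02 0 0 0;1 0 0 -.02 0 0 0;1 0 0 0 0 0 0;1 0 0 0 0 0 0"}}

```text
clock: 9.05
eef_pos: [0.4241, 0.1808, 0.0938]
tool_rot: [0.76, 0.649, -0.001, -0.0]
ft_force: [-0.1, 0.4, 0.3]
grip_width: 0.0856
grasp_force: 0.0
```

Request:
{"method": "send_rows", "body": {"steps": "1 .0017 0 -.02 0 0 0;1 .0017 0 -.02 0 0 0;1 0 0 -.015 0 0 0;-1 0 0 0 0 0 0;-1 0 0 0 0 0 0"}}

```text
clock: 9.47
eef_pos: [0.4289, 0.1812, 0.04]
tool_rot: [0.761, 0.649, -0.0, 0.0]
ft_force: [-0.4, 0.5, 0.5]
grip_width: 0.0637
grasp_force: 0.0
```

Request:
{"method": "send_rows", "body": {"steps": "-1 0 0 0 0 0 0;-1 0 0 0 0 0 0;-1 0 0 0 0 0 0;-1 0 0 0 0 0 0;-1 0 0 0 0 0 0"}}

```text
clock: 9.88
eef_pos: [0.4292, 0.1818, 0.0404]
tool_rot: [0.76, 0.65, 0.001, 0.0]
ft_force: [-0.5, 0.5, 5.1]
grip_width: 0.0134
grasp_force: 59.7
```

Request:
{"method": "send_rows", "body": {"steps": "-1 0 0 0 0 0 0;-1 0 0 .02 0 0 0;-1 0 0 .025 0 0 0;-1 0 0 .025 0 0 0;-1 0 0 .01 0 0 0"}}

```text
clock: 10.3
eef_pos: [0.4297, 0.1819, 0.122]
tool_rot: [0.76, 0.649, 0.002, 0.001]
ft_force: [0.4, 1.1, -2.6]
grip_width: 0.0131
grasp_force: 58.9
```

Request:
{"method": "send_rows", "body": {"steps": "-1 .0278 .0029 0 0 0 .009;-1 .0278 .0029 0 0 0 .009;-1 .0278 .0029 0 0 0 .009;-1 .0278 .0029 0 0 0 .009;-1 .0278 .0029 0 0 0 .009"}}

```text
clock: 10.72
eef_pos: [0.568, 0.1958, 0.1186]
tool_rot: [0.745, 0.667, -0.001, -0.0]
ft_force: [1.1, 0.6, -2.1]
grip_width: 0.0136
grasp_force: 59.0
```

Request:
{"method": "send_rows", "body": {"steps": "-1 .0278 .0029 0 0 0 .009;-1 .0278 .0029 0 0 0 .009;-1 .0278 .0029 0 0 0 .009;-1 0 0 -.02 0 0 0;-1 0 0 -.02 0 0 0"}}

```text
clock: 11.13
eef_pos: [0.6536, 0.2049, 0.0791]
tool_rot: [0.737, 0.676, 0.002, 0.001]
ft_force: [-1.3, -0.2, -2.9]
grip_width: 0.0132
grasp_force: 59.3
```

Request:
{"method": "send_rows", "body": {"steps": "-1 0 0 -.01 0 0 0;-1 0 0 -.01 0 0 0;-1 0 0 0 0 0 0;-1 0 0 0 0 0 0;-1 0 0 0 0 0 0"}}

```text
clock: 11.55
eef_pos: [0.6514, 0.2049, 0.0606]
tool_rot: [0.736, 0.676, 0.001, 0.0]
ft_force: [-0.2, -0.5, -2.5]
grip_width: 0.0132
grasp_force: 59.3
```

Request:
{"method": "send_rows", "body": {"steps": "-1 0 0 -.012 0 0 0;-1 0 0 0 0 0 0;-1 -.0013 -.0151 0 0 0 0;-1 -.0013 -.0151 0 0 0 0;-1 -.0013 -.0151 0 0 0 0"}}

```text
clock: 11.97
eef_pos: [0.6466, 0.1577, 0.0474]
tool_rot: [0.737, 0.676, -0.0, 0.0]
ft_force: [0.1, -0.0, -2.3]
grip_width: 0.0132
grasp_force: 59.3
```

Request:
{"method": "send_rows", "body": {"steps": "-1 -.0013 -.0151 0 0 0 0;-1 -.0013 -.0151 0 0 0 0;-1 -.0013 -.0151 0 0 0 0;-1 -.0013 -.0151 0 0 0 0;-1 -.0013 -.0151 0 0 0 0"}}

```text
clock: 12.38
eef_pos: [0.6403, 0.0819, 0.0474]
tool_rot: [0.737, 0.676, 0.0, 0.0]
ft_force: [0.8, 0.1, -2.5]
grip_width: 0.0132
grasp_force: 59.3
```

Request:
{"method": "send_rows", "body": {"steps": "-1 -.0013 -.0151 0 0 0 0;-1 -.0013 -.0151 0 0 0 0;-1 -.0013 -.0151 0 0 0 0;-1 -.0013 -.0151 0 0 0 0;-1 0 0 0 0 0 0"}}

```text
clock: 12.8
eef_pos: [0.6349, 0.0197, 0.0472]
tool_rot: [0.738, 0.675, -0.001, 0.0]
ft_force: [0.3, -1.1, -2.2]
grip_width: 0.013
grasp_force: 59.3
```

Request:
{"method": "send_rows", "body": {"steps": "-1 -.0012 -.0137 0 0 0 0;-1 -.0012 -.0137 0 0 0 0;-1 -.0012 -.0137 0 0 0 0;-1 0 0 -.001 0 0 0;-1 0 0 0 0 0 0"}}

```text
clock: 13.22
eef_pos: [0.6318, -0.0191, 0.0465]
tool_rot: [0.737, 0.676, 0.0, 0.0]
ft_force: [-0.5, 0.5, -1.4]
grip_width: 0.0134
grasp_force: 59.4
```

Request:
{"method": "send_rows", "body": {"steps": "1 0 0 0 0 0 0;1 0 0 0 0 0 0;1 0 0 0 0 0 0;1 0 0 0 0 0 0;1 0 0 0 0 0 0"}}

```text
clock: 13.63
eef_pos: [0.6319, -0.0171, 0.0465]
tool_rot: [0.736, 0.677, 0.0, 0.0]
ft_force: [0.2, 0.3, 0.9]
grip_width: 0.0729
grasp_force: 0.0
```

Request:
{"method": "send_rows", "body": {"steps": "1 0 0 .025 0 0 0;1 0 0 .03 0 0 0;1 0 0 .03 0 0 0;1 0 0 .025 0 0 0;1 0 0 0 0 0 0"}}

```text
clock: 14.05
eef_pos: [0.6353, -0.0174, 0.1633]
tool_rot: [0.736, 0.677, 0.004, 0.004]
ft_force: [0.6, 0.1, 1.3]
grip_width: 0.0852
grasp_force: 0.0
```

```bash
python3 look.py | egrep 'rib|\[ 0|^\['
```

```text
[ 0.6353 -0.0174  0.1633] [0.736 0.677 0.004 0.004]
top rib [223. 215.] (array([447.1, 302. ]), array([14.8, 45.1]), -89.4) [0.447 0.301 0.069]
top rib [174. 245.] (array([366.9, 430.4]), array([22.7, 30.8]), 7.1) [0.364 0.43  0.07 ]
scene rib [363. 152.] (array([451.2, 312. ]), array([11.2, 15. ]), -87.1) [0.451 0.312 0.067]
scene rib [333. 242.] (array([633. , -20.9]), array([15. , 46.1]), 87.2) [ 0.634 -0.023  0.071]
scene rib [312. 258.] (array([ 626.4, -104.4]), array([14.2, 43.6]), 86.4) [ 0.628 -0.106  0.07 ]
scene body [273. 232.] (array([ 459.9, -125.9]), array([ 6.2, 33.2]), -83.6) [ 0.46  -0.128  0.035]
scene body [321. 254.] (array([621.6, -62.5]), array([ 32.3, 184.9]), 86.0) [ 0.629 -0.071  0.044]
scene body [274. 293.] (array([ 617.3, -250.8]), array([36.1, 53.3]), -38.8) [ 0.619 -0.259  0.027]
```

Request:
{"method": "send_rows", "body": {"steps": "1 -.0157 .0266 0 0 0 .0073;1 -.0157 .0266 0 0 0 .0073;1 -.0157 .0266 0 0 0 .0073;1 -.0157 .0266 0 0 0 .0073;1 -.0157 .0266 0 0 0 .0073"}}

```text
clock: 14.57
eef_pos: [0.5511, 0.1162, 0.1544]
tool_rot: [0.724, 0.69, -0.001, -0.001]
ft_force: [-0.4, 0.6, 0.5]
grip_width: 0.0851
grasp_force: 0.0
```

Request:
{"method": "send_rows", "body": {"steps": "1 -.0157 .0266 0 0 0 .0073;1 -.0157 .0266 0 0 0 .0073;1 -.0157 .0266 0 0 0 .0073;1 -.0157 .0266 0 0 0 .0073;1 -.0157 .0266 0 0 0 .0073"}}

```text
clock: 14.98
eef_pos: [0.4725, 0.249, 0.1545]
tool_rot: [0.711, 0.703, -0.002, -0.001]
ft_force: [0.2, -0.3, 0.5]
grip_width: 0.0855
grasp_force: 0.0
```

Request:
{"method": "send_rows", "body": {"steps": "1 -.0157 .0266 -.01 0 0 .0073;1 -.0157 .0266 -.01 0 0 .0073;1 0 0 -.02 0 0 0;1 0 0 -.02 0 0 0;1 0 0 0 0 0 0"}}

```text
clock: 15.4
eef_pos: [0.439, 0.2999, 0.091]
tool_rot: [0.705, 0.709, -0.005, -0.001]
ft_force: [-0.9, 0.0, -0.6]
grip_width: 0.0851
grasp_force: 0.0
```

Request:
{"method": "send_rows", "body": {"steps": "1 .002 .001 -.02 0 0 0;1 .002 .001 -.02 0 0 0;1 0 0 -.012 0 0 0;-1 0 0 0 0 0 0;-1 0 0 0 0 0 0"}}

```text
clock: 15.82
eef_pos: [0.4466, 0.3027, 0.0437]
tool_rot: [0.706, 0.708, -0.001, -0.0]
ft_force: [0.5, 0.3, 0.1]
grip_width: 0.0637
grasp_force: 0.0
```

Request:
{"method": "send_rows", "body": {"steps": "-1 0 0 0 0 0 0;-1 0 0 0 0 0 0;-1 0 0 0 0 0 0;-1 0 0 0 0 0 0;-1 0 0 0 0 0 0"}}

```text
clock: 16.23
eef_pos: [0.448, 0.3039, 0.0454]
tool_rot: [0.706, 0.708, 0.001, 0.0]
ft_force: [0.6, 0.2, 4.1]
grip_width: 0.0131
grasp_force: 58.8
```

Request:
{"method": "send_rows", "body": {"steps": "-1 0 0 0 0 0 0;-1 0 0 .02 0 0 0;-1 0 0 .025 0 0 0;-1 0 0 .025 0 0 0;-1 0 0 .01 0 0 0"}}

```text
clock: 16.65
eef_pos: [0.4483, 0.3043, 0.1271]
tool_rot: [0.706, 0.708, 0.002, 0.0]
ft_force: [0.5, 0.9, -1.4]
grip_width: 0.0129
grasp_force: 59.1
```

Request:
{"method": "send_rows", "body": {"steps": "-1 .0255 -.0123 0 0 0 -.011;-1 .0255 -.0123 0 0 0 -.011;-1 .0255 -.0123 0 0 0 -.011;-1 .0255 -.0123 0 0 0 -.011;-1 .0255 -.0123 0 0 0 -.011"}}

```text
clock: 17.07
eef_pos: [0.5751, 0.2412, 0.123]
tool_rot: [0.725, 0.688, -0.001, -0.0]
ft_force: [-0.1, 1.0, -2.6]
grip_width: 0.0126
grasp_force: 59.2
```

Request:
{"method": "send_rows", "body": {"steps": "-1 .0255 -.0123 0 0 0 -.011;-1 .0255 -.0123 0 0 0 -.011;-1 .0255 -.0123 0 0 0 -.011;-1 0 0 -.02 0 0 0;-1 0 0 -.02 0 0 0"}}

```text
clock: 17.48
eef_pos: [0.6537, 0.2039, 0.0837]
tool_rot: [0.738, 0.675, 0.001, 0.001]
ft_force: [0.1, -0.5, -2.4]
grip_width: 0.0129
grasp_force: 59.5
```

Request:
{"method": "send_rows", "body": {"steps": "-1 0 0 -.01 0 0 0;-1 0 0 -.01 0 0 0;-1 0 0 0 0 0 0;-1 0 0 0 0 0 0;-1 0 0 0 0 0 0"}}

```text
clock: 17.9
eef_pos: [0.6517, 0.2057, 0.0654]
tool_rot: [0.736, 0.677, 0.001, 0.0]
ft_force: [-0.4, -0.3, -1.2]
grip_width: 0.0131
grasp_force: 59.5
```

Request:
{"method": "send_rows", "body": {"steps": "-1 0 0 -.0125 0 0 0;-1 0 0 0 0 0 0;-1 -.0013 -.0159 0 0 0 0;-1 -.0013 -.0159 0 0 0 0;-1 -.0013 -.0159 0 0 0 0"}}

```text
clock: 18.32
eef_pos: [0.6476, 0.1561, 0.0528]
tool_rot: [0.737, 0.676, 0.0, 0.001]
ft_force: [0.3, 0.4, -2.0]
grip_width: 0.0128
grasp_force: 59.6
```

Request:
{"method": "send_rows", "body": {"steps": "-1 -.0013 -.0159 0 0 0 0;-1 -.0013 -.0159 0 0 0 0;-1 -.0013 -.0159 0 0 0 0;-1 -.0013 -.0159 0 0 0 0;-1 0 0 0 0 0 0"}}

```text
clock: 18.73
eef_pos: [0.6418, 0.0892, 0.0519]
tool_rot: [0.738, 0.675, -0.001, 0.0]
ft_force: [-1.2, -1.0, -2.6]
grip_width: 0.0128
grasp_force: 59.6
```

Request:
{"method": "send_rows", "body": {"steps": "-1 -.0006 -.007 0 0 0 0;-1 -.0006 -.007 0 0 0 0;-1 -.0006 -.007 0 0 0 0;-1 -.0006 -.007 0 0 0 0;-1 0 0 -.001 0 0 0"}}

```text
clock: 19.15
eef_pos: [0.6398, 0.064, 0.0514]
tool_rot: [0.737, 0.676, -0.0, 0.001]
ft_force: [-2.8, -3.4, 8.7]
grip_width: 0.0128
grasp_force: 61.1
```

Request:
{"method": "send_rows", "body": {"steps": "-1 0 0 0 0 0 0;1 0 0 0 0 0 0;1 0 0 0 0 0 0;1 0 0 0 0 0 0;1 0 0 0 0 0 0"}}

```text
clock: 19.57
eef_pos: [0.6399, 0.0664, 0.0508]
tool_rot: [0.736, 0.677, 0.0, -0.0]
ft_force: [-0.0, 0.4, -0.8]
grip_width: 0.0614
grasp_force: 0.0
```

Request:
{"method": "send_rows", "body": {"steps": "1 0 0 0 0 0 0;1 0 0 .025 0 0 0;1 0 0 .03 0 0 0;1 0 0 .035 0 0 0;1 0 0 .035 0 0 0"}}

```text
clock: 19.98
eef_pos: [0.6391, 0.066, 0.1764]
tool_rot: [0.737, 0.676, -0.001, -0.001]
ft_force: [0.8, 0.6, 0.4]
grip_width: 0.0851
grasp_force: 0.0
```

Request:
{"method": "send_rows", "body": {"steps": "1 0 0 .035 0 0 0;1 -.02 -.03 0 0 0 0;1 -.02 -.03 0 0 0 0;1 -.02 -.03 0 0 0 0;1 -.02 -.03 0 0 0 0"}}

```text
clock: 20.4
eef_pos: [0.559, -0.0548, 0.2111]
tool_rot: [0.736, 0.677, 0.0, 0.0]
ft_force: [0.0, -0.9, 1.3]
grip_width: 0.0853
grasp_force: 0.0
```

```bash
python3 look.py | egrep 'rib|^\['; python3 - <<'E'
from meas import *
c=load('scene');W=pts(c);hsv=cv2.cvtColor(c['frame'],cv2.COLOR_RGB2HSV);H,S,V=cv2.split(hsv)
sat=S>120
def blob(n,m,zlo,zhi,box):
    b=np.zeros(m.shape,bool); b[box[1]:box[3],box[0]:box[2]]=1
    for P,q in comps(W,m&b,zlo,zhi,12): print(n,q.round(0),len(P),rect(P),'z',np.percentile(P[:,2],[5,50,95]).round(3))
blob('grip top',sat&((H<10)|(H>170)),.085,.11,(195,245,245,300))
blob('grip',sat&((H<10)|(H>170)),.035,.11,(195,245,245,300))
blob('mat',sat&(H>100)&(H<130),-.01,.02,(190,240,250,300))
blob('levertip',sat&((H<10)|(H>170)),.03,.13,(245,265,285,300))
blob('leverblk',S<70,.015,.06,(245,270,290,315))
blob('lid',sat&(H>60)&(H<95),-.01,.04,(365,140,420,190))
blob('knob',V<70,.045,.07,(365,140,420,190))
save('s2.png',c['frame'],(190,150,400,320),3.5)
E
```

```text
[ 0.559  -0.0548  0.2111] [0.736 0.677 0.    0.   ]
top rib [310. 148.] (array([638.2,  63.6]), array([13.6, 42.6]), 85.4) [0.637 0.064 0.072]
top rib [339. 150.] (array([629.4, -17.3]), array([14.2, 40.8]), 86.3) [ 0.629 -0.017  0.072]
top rib [174. 245.] (array([366.6, 430.7]), array([22.2, 32.2]), 10.4) [0.364 0.43  0.071]
scene rib [353. 228.] (array([641.6,  62.3]), array([15.9, 45.2]), 87.2) [0.642 0.061 0.07 ]
scene rib [333. 242.] (array([632.9, -21.8]), array([14.8, 44.4]), 86.4) [ 0.634 -0.022  0.071]
scene rib [313. 257.] (array([ 625.2, -104.1]), array([16.1, 44. ]), 85.9) [ 0.628 -0.104  0.071]
grip top [222. 272.] 53 (array([ 482.9, -340.8]), array([20.1, 23.2]), 71.0) z [0.087 0.092 0.094]
grip [223. 275.] 99 (array([ 482.7, -340.8]), array([21.7, 21.8]), -13.1) z [0.044 0.087 0.094]
mat [212. 252.] 32 (array([ 360.9, -310.4]), array([11.6, 63.4]), 73.7) z [-0.003  0.002  0.006]
mat [218. 279.] 537 (array([ 431.2, -334.9]), array([104.4, 149.9]), -14.7) z [-0.002  0.002  0.007]
levertip [262. 279.] 42 (array([ 586.6, -267.3]), array([18.3, 20.6]), 45.2) z [0.099 0.103 0.109]
leverblk [271. 297.] 366 (array([ 617.8, -271.2]), array([49.8, 70.8]), -8.3) z [0.02  0.025 0.038]
lid [413. 141.] 16 (array([522.7, 516.8]), array([ 7.3, 32.7]), -9.6) z [0.014 0.028 0.038]
lid [392. 167.] 629 (array([546.9, 376.1]), array([132.8, 135.5]), -81.2) z [0.007 0.012 0.016]
knob [394. 160.] 31 (array([546.7, 375.9]), array([19.6, 20.9]), 32.4) z [0.047 0.052 0.056]
```

View pics/s2.png

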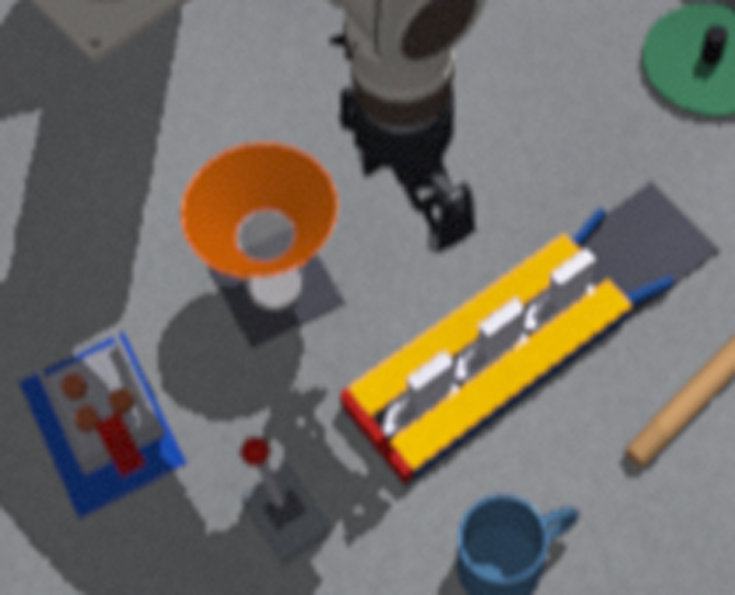

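All three castings are in, with ribs at scene-crop (575,265), (500,320) and (432,370), under the lips. Next is a dry run of the tipping pose with the empty gripper, plus a yaw measurement of the scoop.

```bash
python3 - <<'E'
from meas import *
for n,b in(('top',(415,185,485,260)),('scene',(190,240,250,300))):
    c=load(n);W=pts(c);H,S,V=cv2.split(cv2.cvtColor(c['frame'],cv2.COLOR_RGB2HSV))
    m=np.zeros(S.shape,bool);m[b[1]:b[3],b[0]:b[2]]=1
    for P,q in comps(W,m&~((S>120)&(H>100)&(H<130))&~((S>120)&((H<10)|(H>170))),.022,.042,20):print(n,q.round(0),len(P),rect(P))
    P=W[m&(W[...,2]>.022)&(W[...,2]<.042)];print('all',rect(P),len(P))
E
```

```text
top [449. 222.] 247 (array([ 420.6, -323.3]), array([ 80.1, 106.3]), -15.1)
all (array([ 428.9, -325.6]), array([ 80.1, 123.4]), -15.1) 369
scene [229. 263.] 63 (array([ 435.7, -292.6]), array([ 24.4, 111. ]), -27.2)
scene [210. 272.] 65 (array([ 414.6, -357.8]), array([ 24.5, 105.1]), -5.0)
all (array([ 432.2, -328. ]), array([ 77.6, 125.3]), -14.1) 200
```

Request:
{"method": "send_rows", "body": {"steps": "1 -.026 -.0195 .0225 0 0 -.04;1 -.026 -.0195 .0225 0 0 -.04;1 -.026 -.0195 .0225 0 0 -.04;1 -.026 -.0195 .0225 0 0 -.04;1 0 0 0 0 0 0"}}

```text
clock: 20.92
eef_pos: [0.4544, -0.1346, 0.3063]
tool_rot: [0.79, 0.613, 0.002, 0.003]
ft_force: [0.1, -1.4, -0.5]
grip_width: 0.0855
grasp_force: 0.0
```

Request:
{"method": "send_rows", "body": {"steps": "1 0 0 0 -.0242 -.097 0;1 0 0 0 -.0242 -.097 0;1 0 0 0 -.0242 -.097 0;1 0 0 0 -.0242 -.097 0;1 0 0 0 -.0242 -.097 0"}}

```text
clock: 21.33
eef_pos: [0.4566, -0.1315, 0.3016]
tool_rot: [0.763, 0.596, 0.155, 0.197]
ft_force: [-0.1, -0.9, -0.5]
grip_width: 0.0854
grasp_force: 0.0
```

Request:
{"method": "send_rows", "body": {"steps": "1 0 0 0 -.0242 -.097 0;1 0 0 0 -.0242 -.097 0;1 0 0 0 -.0242 -.097 0;1 0 0 0 -.0242 -.097 0;1 0 0 0 -.0242 -.097 0"}}

```text
clock: 21.75
eef_pos: [0.4558, -0.1312, 0.302]
tool_rot: [0.69, 0.539, 0.298, 0.38]
ft_force: [1.0, -1.6, -0.4]
grip_width: 0.0857
grasp_force: 0.0
```

```bash
python3 -c "
from h import *
from scipy.spatial.transform import Rotation as R
o=get_obs();print(np.round(o['eef_pos'],4),np.round(R.from_quat(o['tool_rot']).as_matrix(),3),np.round(o['joint_pos'],2))"
```

```text
[ 0.4558 -0.1312  0.302 ] [[ 0.241  0.519  0.82 ]
 [ 0.971 -0.13  -0.203]
 [ 0.001  0.845 -0.535]] [-0.32 -0.47 -0.92  0.12  0.07  1.53]
```

Request:
{"method": "send_rows", "body": {"steps": "1 0 0 0 .0242 .097 0;1 0 0 0 .0242 .097 0;1 0 0 0 .0242 .097 0;1 0 0 0 .0242 .097 0;1 0 0 0 .0242 .097 0"}}

```text
clock: 22.17
eef_pos: [0.4559, -0.1313, 0.3016]
tool_rot: [0.764, 0.597, 0.152, 0.193]
ft_force: [0.8, 0.2, -0.4]
grip_width: 0.0856
grasp_force: 0.0
```

Request:
{"method": "send_rows", "body": {"steps": "1 0 0 0 .0242 .097 0;1 0 0 0 .0242 .097 0;1 0 0 0 .0242 .097 0;1 0 0 0 .0242 .097 0;1 0 0 0 .0242 .097 0"}}

```text
clock: 22.58
eef_pos: [0.4568, -0.1315, 0.3015]
tool_rot: [0.788, 0.616, -0.001, -0.001]
ft_force: [0.2, -1.0, 0.3]
grip_width: 0.0858
grasp_force: 0.0
```

Request:
{"method": "send_rows", "body": {"steps": "1 .0042 -.0345 0 0 0 0;1 .0042 -.0345 0 0 0 0;1 .0042 -.0345 -.01 0 0 0;1 .0042 -.0345 -.02 0 0 0;1 .0042 -.0345 -.02 0 0 0"}}

```text
clock: 23.0
eef_pos: [0.4785, -0.306, 0.2505]
tool_rot: [0.788, 0.616, 0.001, 0.001]
ft_force: [0.8, 0.3, -0.1]
grip_width: 0.0853
grasp_force: 0.0
```

Request:
{"method": "send_rows", "body": {"steps": "1 .0042 -.0345 -.03 0 0 0;1 0 0 -.03 0 0 0;1 0 0 -.03 0 0 0;1 0 0 -.03 0 0 0;1 0 0 0 0 0 0"}}

```text
clock: 23.42
eef_pos: [0.4773, -0.333, 0.1261]
tool_rot: [0.788, 0.615, -0.002, -0.006]
ft_force: [-2.1, 0.8, -1.5]
grip_width: 0.0852
grasp_force: 0.0
```

Request:
{"method": "send_rows", "body": {"steps": "1 0 0 0 0 0 0;1 0 0 0 0 0 0;1 0 0 0 0 0 0;1 0 0 0 0 0 0;1 0 0 0 0 0 0"}}

```text
clock: 23.83
eef_pos: [0.4817, -0.3365, 0.1357]
tool_rot: [0.788, 0.615, 0.001, 0.002]
ft_force: [-0.0, 1.1, -0.7]
grip_width: 0.0855
grasp_force: 0.0
```

```bash
python3 -c "
from h import *
from scipy.spatial.transform import Rotation as R
o=get_obs();print(np.round(o['eef_pos'],4),np.round(R.from_quat(o['tool_rot']).as_matrix(),3),np.round(o['joint_pos'],2))"
```

```text
[ 0.4817 -0.3365  0.1357] [[ 0.243  0.97   0.003]
 [ 0.97  -0.243 -0.002]
 [-0.001  0.004 -1.   ]] [-0.61  0.46  0.08  1.18  0.    1.21]
```

Request:
{"method": "send_rows", "body": {"steps": "1 0 -.0035 -.025 0 0 0;1 0 0 -.025 0 0 0;1 0 0 -.02 0 0 0;1 0 0 -.009 0 0 0;1 0 0 0 0 0 0"}}

```text
clock: 24.25
eef_pos: [0.4793, -0.3385, 0.0528]
tool_rot: [0.788, 0.615, -0.001, -0.002]
ft_force: [-1.5, -0.2, -0.3]
grip_width: 0.0855
grasp_force: 0.0
```

Request:
{"method": "send_rows", "body": {"steps": "1 0 0 0 0 0 0;-1 0 0 0 0 0 0;-1 0 0 0 0 0 0;-1 0 0 0 0 0 0;-1 0 0 0 0 0 0"}}

```text
clock: 24.67
eef_pos: [0.4812, -0.3399, 0.0557]
tool_rot: [0.788, 0.615, 0.0, 0.001]
ft_force: [0.9, -0.3, 0.5]
grip_width: 0.039
grasp_force: 0.0
```

Request:
{"method": "send_rows", "body": {"steps": "-1 0 0 0 0 0 0;-1 0 0 0 0 0 0;-1 0 0 0 0 0 0;-1 0 0 0 0 0 0;-1 0 0 0 0 0 0"}}

```text
clock: 25.08
eef_pos: [0.4811, -0.3398, 0.0552]
tool_rot: [0.788, 0.615, 0.0, 0.001]
ft_force: [0.4, 0.3, 3.5]
grip_width: 0.0192
grasp_force: 59.4
```

Request:
{"method": "send_rows", "body": {"steps": "-1 0 0 .005 0 0 0;-1 0 0 .005 0 0 0;-1 0 0 .01 0 0 0;-1 0 0 .01 0 0 0;-1 0 0 0 0 0 0"}}

```text
clock: 25.5
eef_pos: [0.4819, -0.3404, 0.0872]
tool_rot: [0.788, 0.615, 0.001, 0.002]
ft_force: [0.5, 0.4, -3.5]
grip_width: 0.0197
grasp_force: 58.9
```

```bash
python3 - <<'E'
from meas import *
c=cam('scene');save('s3.png',c['frame'],(170,200,300,310),4.5)
E
```

```text
(no output)
```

View pics/s3.png

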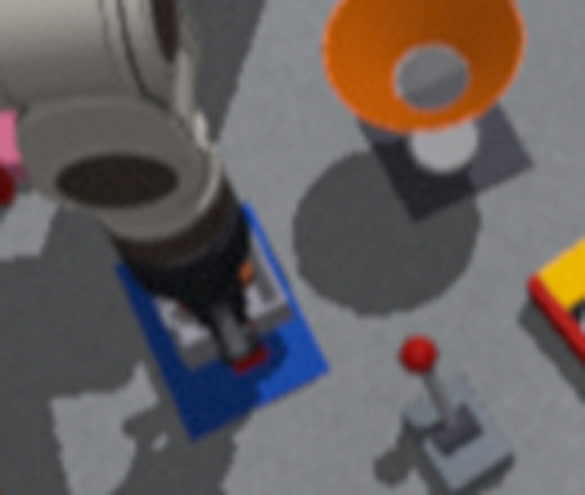

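Request:
{"method": "send_rows", "body": {"steps": "-1 0 0 .02 0 0 0;-1 0 0 .03 0 0 0;-1 0 0 .035 0 0 0;-1 0 0 .035 0 0 0;-1 0 0 .02 0 0 0"}}

```text
clock: 25.97
eef_pos: [0.4816, -0.3402, 0.2288]
tool_rot: [0.788, 0.615, 0.001, 0.003]
ft_force: [0.4, -0.6, -1.9]
grip_width: 0.0194
grasp_force: 59.5
```

Request:
{"method": "send_rows", "body": {"steps": "-1 .0045 .0115 .01 0 0 0;-1 .0093 .0228 0 0 0 0;-1 .0093 .0228 0 0 0 0;-1 .0093 .0228 0 0 0 0;-1 .0093 .0228 0 0 0 0"}}

```text
clock: 26.38
eef_pos: [0.522, -0.2348, 0.2333]
tool_rot: [0.788, 0.615, -0.0, -0.001]
ft_force: [0.7, 0.5, -3.8]
grip_width: 0.0193
grasp_force: 59.5
```

Request:
{"method": "send_rows", "body": {"steps": "-1 .0093 .0228 0 0 0 0;-1 .0093 .0228 0 0 0 0;-1 .0093 .0228 0 0 0 0;-1 .0045 .0115 0 0 0 0;-1 0 0 0 0 0 0"}}

```text
clock: 26.8
eef_pos: [0.555, -0.1535, 0.2333]
tool_rot: [0.787, 0.617, -0.0, -0.001]
ft_force: [0.1, -0.1, -2.9]
grip_width: 0.0196
grasp_force: 59.5
```

Request:
{"method": "send_rows", "body": {"steps": "-1 0 0 -.01 0 0 0;-1 0 0 -.005 0 0 0;-1 0 0 0 0 0 0;-1 0 0 0 0 0 0;-1 0 0 0 0 0 0"}}

```text
clock: 27.22
eef_pos: [0.5542, -0.1578, 0.2194]
tool_rot: [0.789, 0.615, -0.0, -0.0]
ft_force: [0.1, -0.2, -2.7]
grip_width: 0.0193
grasp_force: 59.5
```

```bash
python3 - <<'E'
from meas import *
o=get_obs();print(np.round(o['eef_pos'],4),np.round(o['tool_rot'],3))
c=cam('scene');save('s4.png',c['frame'],(200,150,320,270),4.5)
E
```

```text
[ 0.5542 -0.1578  0.2194] [ 0.789  0.615 -0.    -0.   ]
```

View pics/s4.png

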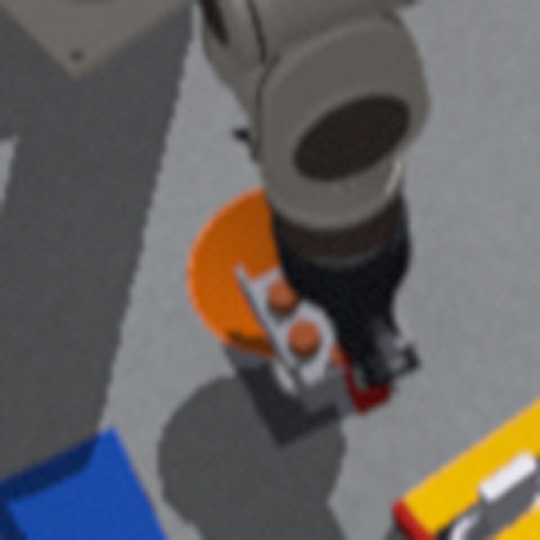

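The scoop is level. Its mouth (crop (245,270)) sits over the funnel and the stones are still inside. Next I tip it about the mouth.

Request:
{"method": "send_rows", "body": {"steps": "-1 -.0032 .0008 .0054 -.0122 -.0485 0;-1 -.0032 .0008 .0054 -.0122 -.0485 0;-1 -.0032 .0008 .0054 -.0122 -.0485 0;-1 -.0032 .0008 .0054 -.0122 -.0485 0;-1 -.0032 .0008 .0054 -.0122 -.0485 0"}}

```text
clock: 27.68
eef_pos: [0.5383, -0.1533, 0.2474]
tool_rot: [0.782, 0.61, 0.077, 0.1]
ft_force: [0.1, -0.3, -3.1]
grip_width: 0.0192
grasp_force: 59.9
```

Request:
{"method": "send_rows", "body": {"steps": "-1 -.0044 .0011 .0035 -.0122 -.0485 0;-1 -.0044 .0011 .0035 -.0122 -.0485 0;-1 -.0044 .0011 .0035 -.0122 -.0485 0;-1 -.0044 .0011 .0035 -.0122 -.0485 0;-1 -.0044 .0011 .0035 -.0122 -.0485 0"}}

```text
clock: 28.1
eef_pos: [0.5158, -0.1477, 0.2647]
tool_rot: [0.764, 0.596, 0.153, 0.196]
ft_force: [-0.1, -0.4, -3.2]
grip_width: 0.0192
grasp_force: 60.0
```

Request:
{"method": "send_rows", "body": {"steps": "-1 -.0053 .0013 .0022 -.0122 -.0485 0;-1 -.0053 .0013 .0022 -.0122 -.0485 0;-1 -.0053 .0013 .0022 -.0122 -.0485 0;-1 -.0053 .0013 .0022 -.0122 -.0485 0;-1 -.0053 .0013 .0022 -.0122 -.0485 0"}}

```text
clock: 28.52
eef_pos: [0.4891, -0.1411, 0.2754]
tool_rot: [0.733, 0.572, 0.226, 0.29]
ft_force: [-0.3, 0.8, -2.7]
grip_width: 0.0193
grasp_force: 60.1
```

Request:
{"method": "send_rows", "body": {"steps": "-1 -.0059 .0015 .0008 -.0122 -.0485 0;-1 -.0059 .0015 .0008 -.0122 -.0485 0;-1 -.0059 .0015 .0008 -.0122 -.0485 0;-1 -.0059 .0015 .0008 -.0122 -.0485 0;-1 -.0059 .0015 .0008 -.0122 -.0485 0"}}

```text
clock: 28.93
eef_pos: [0.4596, -0.1335, 0.2792]
tool_rot: [0.692, 0.539, 0.295, 0.379]
ft_force: [0.7, -0.5, -2.3]
grip_width: 0.0194
grasp_force: 60.2
```

Request:
{"method": "send_rows", "body": {"steps": "-1 0 0 0 0 0 0;-1 0 0 0 0 0 0;-1 0 0 0 0 0 0;-1 0 0 0 0 0 0;-1 0 0 0 0 0 0"}}

```text
clock: 29.35
eef_pos: [0.4617, -0.1338, 0.2805]
tool_rot: [0.692, 0.54, 0.295, 0.379]
ft_force: [0.6, -0.4, -2.5]
grip_width: 0.0194
grasp_force: 60.2
```

```bash
python3 - <<'E'
from meas import *
o=get_obs();print(np.round(o['eef_pos'],4),np.round(o['tool_rot'],3))
a=cam('scene')['frame'][150:270,200:320];b=cam('top')['frame'][160:280,330:450]
save('s5.png',np.hstack([a,b]),None,3.3)
E
```

```text
[ 0.4617 -0.1338  0.2805] [0.692 0.54  0.295 0.379]
```

View pics/s5.png

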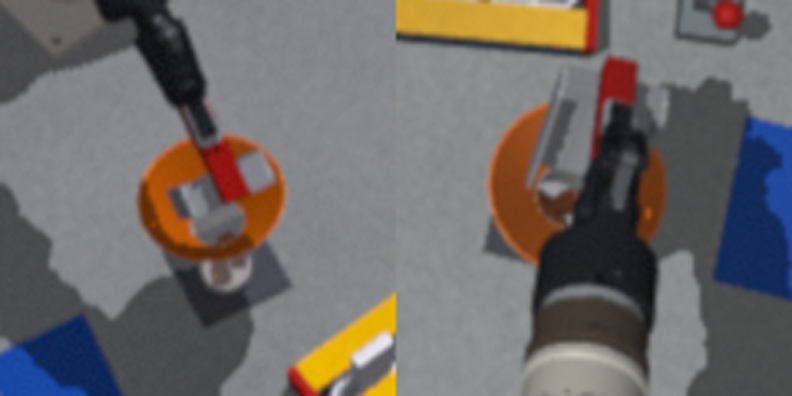

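Request:
{"method": "send_rows", "body": {"steps": "-1 -.0059 .0015 .0008 -.0122 -.0485 0;-1 -.0059 .0015 .0008 -.0122 -.0485 0;-1 0 0 0 0 0 0;-1 0 0 0 0 0 0;-1 0 0 0 0 0 0"}}

```text
clock: 29.87
eef_pos: [0.4496, -0.1306, 0.2816]
tool_rot: [0.672, 0.524, 0.321, 0.413]
ft_force: [-0.3, -0.4, -2.1]
grip_width: 0.0189
grasp_force: 60.4
```

Request:
{"method": "send_rows", "body": {"steps": "-1 .0059 -.0015 -.0008 .0122 .0485 0;-1 .0059 -.0015 -.0008 .0122 .0485 0;-1 0 0 .02 0 0 0;-1 0 0 .02 0 0 0;-1 0 0 .02 0 0 0"}}

```text
clock: 30.28
eef_pos: [0.4617, -0.1336, 0.3415]
tool_rot: [0.692, 0.54, 0.295, 0.379]
ft_force: [0.9, -0.5, -2.3]
grip_width: 0.0196
grasp_force: 60.3
```

Request:
{"method": "send_rows", "body": {"steps": "-1 .012 -.003 .001 .0244 .097 0;-1 .012 -.003 -.0016 .0244 .097 0;-1 .0112 -.0028 -.003 .0244 .097 0;-1 .0106 -.0026 -.0044 .0244 .097 0;-1 .0106 -.0026 -.0044 .0244 .097 0"}}

```text
clock: 30.7
eef_pos: [0.5192, -0.1479, 0.3297]
tool_rot: [0.764, 0.596, 0.152, 0.195]
ft_force: [0.0, -0.6, -3.1]
grip_width: 0.0194
grasp_force: 60.2
```

Request:
{"method": "send_rows", "body": {"steps": "-1 .0088 -.0022 -.006 .0244 .097 0;-1 .0088 -.0022 -.006 .0244 .097 0;-1 .0075 -.002 -.008 .0244 .097 0;-1 .0064 -.0016 -.01 .0244 .097 0;-1 .0064 -.0016 -.01 .0244 .097 0"}}

```text
clock: 31.12
eef_pos: [0.5579, -0.1577, 0.2884]
tool_rot: [0.788, 0.615, 0.0, 0.001]
ft_force: [0.4, -0.7, -1.0]
grip_width: 0.019
grasp_force: 60.2
```

Request:
{"method": "send_rows", "body": {"steps": "-1 -.0093 -.0228 0 0 0 0;-1 -.0093 -.0228 0 0 0 0;-1 -.0093 -.0228 0 0 0 0;-1 -.0093 -.0228 0 0 0 0;-1 -.0093 -.0228 0 0 0 0"}}

```text
clock: 31.53
eef_pos: [0.5103, -0.273, 0.2871]
tool_rot: [0.788, 0.615, 0.001, 0.001]
ft_force: [0.5, 0.4, -2.8]
grip_width: 0.0192
grasp_force: 60.6
```

Request:
{"method": "send_rows", "body": {"steps": "-1 -.0093 -.0228 0 0 0 0;-1 -.0093 -.0228 0 0 0 0;-1 -.0093 -.0228 0 0 0 0;-1 0 0 0 0 0 0;-1 0 0 0 0 0 0"}}

```text
clock: 31.95
eef_pos: [0.4815, -0.3416, 0.2872]
tool_rot: [0.789, 0.614, 0.001, 0.001]
ft_force: [1.0, 0.1, -1.5]
grip_width: 0.0193
grasp_force: 60.6
```

```bash
python3 - <<'E'
from meas import *
from scipy.spatial.transform import Rotation as R
o=get_obs();print(np.round(o['eef_pos'],4),np.round(R.from_quat(o['tool_rot']).as_matrix(),3),o['ft_force'])
b=cam('scene')['frame'][180:300,190:310];a=cam('top')['frame'][160:280,350:470]
save('s6.png',np.hstack([a,b]),None,3.3)
E
```

```text
[ 0.4815 -0.3416  0.2872] [[ 0.246  0.969  0.002]
 [ 0.969 -0.246 -0.001]
 [-0.001  0.003 -1.   ]] [ 0.95829842  0.05048286 -1.47152875]
```

View pics/s6.png

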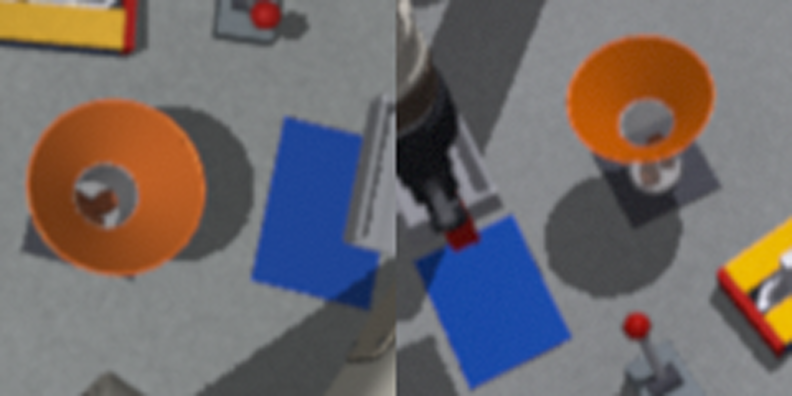

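Request:
{"method": "send_rows", "body": {"steps": "-1 0 .0018 -.035 0 0 0;-1 0 0 -.035 0 0 0;-1 0 0 -.035 0 0 0;-1 0 0 -.035 0 0 0;-1 0 0 -.03 0 0 0"}}

```text
clock: 32.47
eef_pos: [0.4813, -0.3361, 0.1149]
tool_rot: [0.788, 0.616, 0.0, -0.0]
ft_force: [0.6, -0.2, -2.8]
grip_width: 0.0193
grasp_force: 60.6
```

Request:
{"method": "send_rows", "body": {"steps": "-1 0 0 -.03 0 0 0;-1 0 0 -.02 0 0 0;-1 0 0 -.005 0 0 0;-1 0 0 0 0 0 0;-1 0 0 0 0 0 0"}}

```text
clock: 32.88
eef_pos: [0.482, -0.3375, 0.0628]
tool_rot: [0.788, 0.616, 0.0, 0.001]
ft_force: [-0.1, -0.4, -1.4]
grip_width: 0.0194
grasp_force: 60.6
```

Request:
{"method": "send_rows", "body": {"steps": "-1 0 -.002 -.003 0 0 0;-1 0 0 -.002 0 0 0;-1 0 0 -.002 0 0 0;-1 0 0 0 0 0 0;-1 0 0 0 0 0 0"}}

```text
clock: 33.3
eef_pos: [0.4809, -0.3399, 0.0553]
tool_rot: [0.788, 0.615, 0.0, 0.001]
ft_force: [0.2, 0.3, -1.1]
grip_width: 0.0195
grasp_force: 60.7
```

Request:
{"method": "send_rows", "body": {"steps": "1 0 0 0 0 0 0;1 0 0 0 0 0 0;1 0 0 0 0 0 0;1 0 0 0 0 0 0;1 0 0 0 0 0 0"}}

```text
clock: 33.72
eef_pos: [0.4807, -0.3397, 0.0549]
tool_rot: [0.788, 0.615, 0.0, 0.0]
ft_force: [-0.5, 0.4, -0.5]
grip_width: 0.0786
grasp_force: 0.0
```

Request:
{"method": "send_rows", "body": {"steps": "1 0 0 0 0 0 0;1 0 0 .02 0 0 0;1 0 0 .035 0 0 0;1 0 0 .035 0 0 0;1 0 0 .035 0 0 0"}}

```text
clock: 34.13
eef_pos: [0.4801, -0.3392, 0.1807]
tool_rot: [0.788, 0.615, -0.0, -0.001]
ft_force: [1.0, 0.3, 0.0]
grip_width: 0.0851
grasp_force: 0.0
```

Request:
{"method": "send_rows", "body": {"steps": "1 0 0 .03 0 0 0;1 0 .035 .02 0 0 0;1 0 .035 0 0 0 0;1 0 .035 0 0 0 0;1 0 .035 0 0 0 0"}}

```text
clock: 34.55
eef_pos: [0.4805, -0.1985, 0.2304]
tool_rot: [0.789, 0.615, 0.0, 0.001]
ft_force: [0.6, 0.2, 0.0]
grip_width: 0.0853
grasp_force: 0.0
```

Request:
{"method": "send_rows", "body": {"steps": "1 0 .035 0 0 0 0;1 0 .035 0 0 0 0;1 0 .035 0 0 0 0;1 0 .035 0 0 0 0;1 0 .035 0 0 0 0"}}

```text
clock: 34.97
eef_pos: [0.4802, -0.023, 0.2299]
tool_rot: [0.788, 0.615, 0.0, 0.0]
ft_force: [0.7, -0.8, -1.1]
grip_width: 0.0857
grasp_force: 0.0
```

```bash
python3 - <<'E'
from meas import *
o=get_obs();print(np.round(o['eef_pos'],4),np.round(o['tool_rot'],3))
a=cam('top')['frame'][130:260,350:490];c=cam('scene');b=c['frame'][180:310,190:310]
save('s7.png',np.hstack([a,b]),None,3)
for n in('top','scene'):
    c=load(n);W=pts(c);H,S,V=cv2.split(cv2.cvtColor(c['frame'],cv2.COLOR_RGB2HSV))
    bx=(170,150,240,215) if n=='top' else (365,140,420,190)
    m=np.zeros(S.shape,bool);m[bx[1]:bx[3],bx[0]:bx[2]]=1
    for nm,mm,z0,z1 in(('lid',(S>100)&(H>60)&(H<95),.008,.025),('knob',V<90,.046,.065)):
        for P,q in comps(W,m&mm,z0,z1,8):print(n,nm,q.round(0),len(P),rect(P),P[:,2].mean())
    bx=(340,180,420,250) if n=='top' else (235,180,295,240)
    m=np.zeros(S.shape,bool);m[bx[1]:bx[3],bx[0]:bx[2]]=1
    for P,q in comps(W,m&(S>120)&(H<18),.144,.156,8):
        print(n,'rim',len(P),rect(P)); x,y=P[:,0],P[:,1];s=np.linalg.lstsq(np.c_[2*x,2*y,x*0+1],x*x+y*y,rcond=None)[0];print(s[:2],np.sqrt(s[2]+s[0]**2+s[1]**2))
E
```

```text
[ 0.4802 -0.023   0.2299] [0.788 0.615 0.    0.   ]
top lid [202. 185.] 1637 (array([544.9, 377.9]), array([138.7, 140. ]), -87.4) 0.012614063997784815
top knob [198. 181.] 61 (array([545. , 378.9]), array([21.9, 22.6]), 15.4) 0.05364876592819304
top rim 141 (array([ 439. , -184.2]), array([24.1, 99.2]), 7.2)
[ 0.43279562 -0.13301821] 0.060024137171844176
scene lid [414. 144.] 25 (array([531.6, 514.6]), array([ 7.8, 55.7]), -0.9) 0.01669005270467836
scene lid [392. 167.] 781 (array([546. , 376.5]), array([138.7, 139.2]), -5.6) 0.012110096352272457
scene knob [394. 160.] 34 (array([549.2, 375.7]), array([20.7, 21. ]), 63.1) 0.05272179397644637
scene rim 206 (array([ 424.1, -126.2]), array([120.2, 136.5]), 80.6)
[ 0.43262833 -0.12844564] 0.06523547356778953
```

View pics/s7.png

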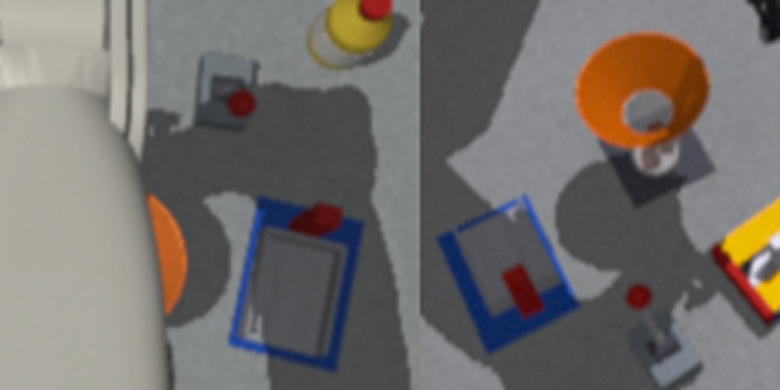

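Request:
{"method": "send_rows", "body": {"steps": "1 .0054 .0333 0 0 0 0;1 .0054 .0333 0 0 0 0;1 .0054 .0333 0 0 0 0;1 .0054 .0333 0 0 0 0;1 .0054 .0333 0 0 0 0"}}

```text
clock: 35.48
eef_pos: [0.5078, 0.1427, 0.2298]
tool_rot: [0.789, 0.615, 0.0, 0.0]
ft_force: [0.7, -0.3, 0.4]
grip_width: 0.0855
grasp_force: 0.0
```

Request:
{"method": "send_rows", "body": {"steps": "1 .0054 .0333 0 0 0 0;1 .0054 .0333 0 0 0 0;1 .0054 .0333 0 0 0 0;1 .0054 .0333 0 0 0 0;1 .0054 .0333 0 0 0 0"}}

```text
clock: 35.9
eef_pos: [0.535, 0.3093, 0.2296]
tool_rot: [0.789, 0.615, -0.0, 0.0]
ft_force: [0.9, -0.1, -0.2]
grip_width: 0.0856
grasp_force: 0.0
```

Request:
{"method": "send_rows", "body": {"steps": "1 .0054 .0333 -.02 0 0 0;1 .0054 .0333 -.03 0 0 0;1 0 0 -.03 0 0 0;1 0 0 -.03 0 0 0;1 0 0 -.01 0 0 0"}}

```text
clock: 36.32
eef_pos: [0.5425, 0.3707, 0.1059]
tool_rot: [0.788, 0.615, -0.005, -0.0]
ft_force: [-0.6, -1.2, -0.8]
grip_width: 0.0854
grasp_force: 0.0
```

Request:
{"method": "send_rows", "body": {"steps": "1 0 0 0 0 0 0;1 0 0 0 0 0 0;1 0 0 0 0 0 0;1 0 0 0 0 0 0;1 0 0 0 0 0 0"}}

```text
clock: 36.73
eef_pos: [0.5463, 0.3729, 0.1146]
tool_rot: [0.789, 0.615, 0.002, 0.0]
ft_force: [0.3, -0.2, -0.1]
grip_width: 0.0857
grasp_force: 0.0
```

Request:
{"method": "send_rows", "body": {"steps": "1 0 .0022 -.02 0 0 0;1 0 .0022 -.02 0 0 0;1 0 0 -.02 0 0 0;1 0 0 -.017 0 0 0;1 0 0 -.007 0 0 0"}}

```text
clock: 37.15
eef_pos: [0.5441, 0.3761, 0.0264]
tool_rot: [0.788, 0.615, -0.001, -0.0]
ft_force: [0.0, 0.5, -0.0]
grip_width: 0.0855
grasp_force: 0.0
```

Request:
{"method": "send_rows", "body": {"steps": "1 0 0 0 0 0 0;1 0 0 0 0 0 0;-1 0 0 0 0 0 0;-1 0 0 0 0 0 0;-1 0 0 0 0 0 0"}}

```text
clock: 37.57
eef_pos: [0.5458, 0.3774, 0.0296]
tool_rot: [0.788, 0.615, 0.001, 0.0]
ft_force: [-0.6, 0.1, 0.4]
grip_width: 0.0514
grasp_force: 0.0
```

Request:
{"method": "send_rows", "body": {"steps": "-1 0 0 0 0 0 0;-1 0 0 0 0 0 0;-1 0 0 0 0 0 0;-1 0 0 0 0 0 0;-1 0 0 0 0 0 0"}}

```text
clock: 37.98
eef_pos: [0.5454, 0.3771, 0.0288]
tool_rot: [0.788, 0.615, 0.001, 0.0]
ft_force: [-1.0, -0.6, 4.9]
grip_width: 0.0222
grasp_force: 59.2
```

Request:
{"method": "send_rows", "body": {"steps": "-1 0 0 .005 0 0 0;-1 0 0 .01 0 0 0;-1 0 0 .015 0 0 0;-1 0 0 .02 0 0 0;-1 0 0 0 0 0 0"}}

```text
clock: 38.4
eef_pos: [0.547, 0.3783, 0.0824]
tool_rot: [0.788, 0.615, 0.003, 0.0]
ft_force: [1.1, 0.4, 0.6]
grip_width: 0.0222
grasp_force: 58.8
```

```bash
python3 - <<'E'
from meas import *
o=get_obs();print(np.round(o['eef_pos'],4),np.round(o['tool_rot'],3),o['grip_width'])
for n in('top','scene'):
    c=cam(n);W=pts(c);H,S,V=cv2.split(cv2.cvtColor(c['frame'],cv2.COLOR_RGB2HSV))
    bx=(160,140,250,220) if n=='top' else (360,130,425,190)
    m=np.zeros(S.shape,bool);m[bx[1]:bx[3],bx[0]:bx[2]]=1
    for P,q in comps(W,m&(S>100)&(H>60)&(H<95),.04,.09,20):
        A=np.c_[P[:,:2],np.ones(len(P))];print(n,len(P),rect(P),'plane slope',np.linalg.lstsq(A,P[:,2],rcond=None)[0].round(3),P[:,2].mean())
E
```

```text
[0.547  0.3783 0.0824] [0.788 0.615 0.003 0.   ] 0.022178986503207376
top 535 (array([565.9, 340.1]), array([ 49.9, 117.5]), 34.9) plane slope [-0.006  0.002  0.068] 0.06583712118230861
scene 113 (array([547.2, 514.2]), array([13.8, 61. ]), -9.7) plane slope [-0.101 -0.811  0.537] 0.06403355109164599
scene 711 (array([550.1, 372.6]), array([126.4, 139.6]), 18.5) plane slope [ 0.002 -0.012  0.067] 0.06348122408236612
```

Request:
{"method": "send_rows", "body": {"steps": "-1 0 0 .03 0 0 0;-1 0 0 .035 0 0 0;-1 0 0 .035 0 0 0;-1 0 0 .035 0 0 0;-1 0 0 .035 0 0 0"}}

```text
clock: 38.92
eef_pos: [0.5441, 0.3763, 0.2475]
tool_rot: [0.788, 0.615, -0.002, -0.0]
ft_force: [0.4, 1.3, -0.7]
grip_width: 0.0221
grasp_force: 58.9
```

Request:
{"method": "send_rows", "body": {"steps": "-1 -.0071 -.0316 0 0 0 0;-1 -.0071 -.0316 0 0 0 0;-1 -.0071 -.0316 0 0 0 0;-1 -.0071 -.0316 0 0 0 0;-1 -.0071 -.0316 0 0 0 0"}}

```text
clock: 39.33
eef_pos: [0.5081, 0.2172, 0.2461]
tool_rot: [0.788, 0.615, -0.002, -0.0]
ft_force: [0.6, -0.5, -1.5]
grip_width: 0.0223
grasp_force: 59.0
```

Request:
{"method": "send_rows", "body": {"steps": "-1 -.0071 -.0316 0 0 0 0;-1 -.0071 -.0316 0 0 0 0;-1 -.0071 -.0316 0 0 0 0;-1 -.0071 -.0316 0 0 0 0;-1 -.0071 -.0316 0 0 0 0"}}

```text
clock: 39.75
eef_pos: [0.4725, 0.0593, 0.2464]
tool_rot: [0.788, 0.615, -0.001, -0.001]
ft_force: [0.2, 0.7, -0.8]
grip_width: 0.0223
grasp_force: 59.0
```

Request:
{"method": "send_rows", "body": {"steps": "-1 -.0071 -.0316 0 0 0 0;-1 -.0071 -.0316 0 0 0 0;-1 -.0071 -.0316 0 0 0 0;-1 -.0071 -.0316 0 0 0 0;-1 -.0071 -.0316 0 0 0 0"}}

```text
clock: 40.17
eef_pos: [0.4371, -0.0984, 0.2466]
tool_rot: [0.788, 0.615, -0.001, -0.001]
ft_force: [1.0, -0.4, -0.9]
grip_width: 0.0225
grasp_force: 59.0
```

Request:
{"method": "send_rows", "body": {"steps": "-1 -.0071 -.0316 0 0 0 0;-1 0 0 0 0 0 0;-1 0 0 0 0 0 0;-1 0 0 0 0 0 0;-1 0 0 0 0 0 0"}}

```text
clock: 40.58
eef_pos: [0.4312, -0.1279, 0.2473]
tool_rot: [0.788, 0.616, -0.0, -0.001]
ft_force: [0.1, 0.2, -0.6]
grip_width: 0.0224
grasp_force: 59.0
```

```bash
python3 - <<'E'
from meas import *
o=get_obs();print(np.round(o['eef_pos'],4),np.round(o['tool_rot'],3))
c=cam('scene');W=pts(c);H,S,V=cv2.split(cv2.cvtColor(c['frame'],cv2.COLOR_RGB2HSV))
m=np.zeros(S.shape,bool);m[120:260,200:330]=1
for P,q in comps(W,m&(S>100)&(H>60)&(H<95),.18,.3,20):
    print('lid',len(P),rect(P),P[:,2].mean()); x,y=P[:,0],P[:,1]
    hull=cv2.convexHull((P[:,:2]*1000).astype(np.float32));print(cv2.minEnclosingCircle(hull))
E
```

```text
[ 0.4312 -0.1279  0.2473] [ 0.788  0.616 -0.    -0.001]
lid 1235 (array([ 434.8, -127. ]), array([134.8, 139. ]), 61.3) 0.2310488213997413
((429.9461364746094, -127.36132049560547), 72.52715301513672)
```

Request:
{"method": "send_rows", "body": {"steps": "-1 .0018 0 -.02 0 0 0;-1 0 0 -.02 0 0 0;-1 0 0 -.015 0 0 0;-1 0 0 -.01 0 0 0;-1 0 0 -.005 0 0 0"}}

```text
clock: 41.05
eef_pos: [0.4324, -0.1272, 0.1763]
tool_rot: [0.788, 0.616, -0.001, -0.001]
ft_force: [0.3, -0.1, -1.4]
grip_width: 0.0225
grasp_force: 59.1
```

Request:
{"method": "send_rows", "body": {"steps": "-1 0 0 -.002 0 0 0;-1 0 0 -.001 0 0 0;-1 0 0 -.001 0 0 0;-1 0 0 -.001 0 0 0;-1 0 0 0 0 0 0"}}

```text
clock: 41.47
eef_pos: [0.4335, -0.1288, 0.1735]
tool_rot: [0.788, 0.615, 0.0, 0.0]
ft_force: [-0.7, -0.2, -2.0]
grip_width: 0.0222
grasp_force: 59.1
```

Request:
{"method": "send_rows", "body": {"steps": "-1 0 0 -.001 0 0 0;-1 0 0 -.001 0 0 0;-1 0 0 0 0 0 0;-1 0 0 0 0 0 0;-1 0 0 0 0 0 0"}}

```text
clock: 41.88
eef_pos: [0.4331, -0.1288, 0.171]
tool_rot: [0.788, 0.615, 0.0, 0.0]
ft_force: [-0.5, -0.5, -1.1]
grip_width: 0.0221
grasp_force: 59.1
```

Request:
{"method": "send_rows", "body": {"steps": "1 0 0 0 0 0 0;1 0 0 0 0 0 0;1 0 0 0 0 0 0;1 0 0 0 0 0 0;1 0 0 0 0 0 0"}}

```text
clock: 42.3
eef_pos: [0.4333, -0.1288, 0.1711]
tool_rot: [0.788, 0.615, 0.0, 0.0]
ft_force: [0.4, -1.0, -1.3]
grip_width: 0.081
grasp_force: 0.0
```

Request:
{"method": "send_rows", "body": {"steps": "1 0 0 0 0 0 0;1 0 0 .01 0 0 0;1 0 0 .02 0 0 0;1 0 0 .03 0 0 0;1 0 0 .03 0 0 0"}}

```text
clock: 42.72
eef_pos: [0.4323, -0.1285, 0.2613]
tool_rot: [0.788, 0.615, -0.001, -0.001]
ft_force: [0.9, -0.1, -0.4]
grip_width: 0.0854
grasp_force: 0.0
```

Request:
{"method": "send_rows", "body": {"steps": "-1 .03 -.01 0 0 0 0;-1 .03 -.015 0 0 0 0;-1 .03 -.015 0 0 0 0;-1 .02 -.015 0 0 0 0;-1 0 0 0 0 0 0"}}

```text
clock: 43.13
eef_pos: [0.5463, -0.186, 0.2592]
tool_rot: [0.789, 0.615, -0.0, 0.0]
ft_force: [0.2, 0.1, -0.8]
grip_width: 0.0255
grasp_force: 0.0
```

```bash
python3 - <<'E'
from meas import *
o=get_obs();print(np.round(o['eef_pos'],4),np.round(o['tool_rot'],3))
a=None
for n in('top','scene'):
    c=cam(n);W=pts(c);H,S,V=cv2.split(cv2.cvtColor(c['frame'],cv2.COLOR_RGB2HSV))
    bx=(330,170,430,260) if n=='top' else (220,160,310,260)
    m=np.zeros(S.shape,bool);m[bx[1]:bx[3],bx[0]:bx[2]]=1
    for P,q in comps(W,m&(S>100)&(H>60)&(H<95),.12,.2,20):
        A=np.c_[P[:,:2]-P[:,:2].mean(0),np.ones(len(P))];print(n,len(P),rect(P),'plane',np.linalg.lstsq(A,P[:,2],rcond=None)[0].round(3))
    bx=(405,130,450,190) if n=='top' else (240,260,295,315)
    m=np.zeros(S.shape,bool);m[bx[1]:bx[3],bx[0]:bx[2]]=1
    for P,q in comps(W,m&(S>120)&((H<10)|(H>170)),.05,.13,8):print(n,'tip',len(P),rect(P),P.mean(0),P.max(0))
    for P,q in comps(W,m&(S<80),.012,.12,8):print(n,'blk',len(P),rect(P),P.mean(0),P.max(0))
    for z in (.04,.055,.07,.085):
        P=W[m&(W[...,2]>z-.008)&(W[...,2]<z+.008)];print(z,len(P),P.mean(0).round(3) if len(P) else '')
a=load('scene')['frame'][170:320,180:330];b=load('top')['frame'][120:270,340:490]
save('s8.png',np.hstack([a,b]),None,2.6)
E
```

```text
[ 0.5463 -0.186   0.2592] [ 0.789  0.615 -0.     0.   ]
top 1699 (array([ 439.3, -107. ]), array([ 98.4, 138.8]), -18.5) plane [-0.003 -0.006  0.155]
0.04 0 
0.055 0 
0.07 0 
0.085 0 
scene 203 (array([470.5, -88.2]), array([ 31. , 101.5]), -49.1) plane [0.018 0.008 0.154]
scene 336 (array([ 423.9, -173.6]), array([ 43.4, 124.8]), -8.1) plane [ 0.004 -0.016  0.154]
scene tip 47 (array([ 586.9, -266.2]), array([20.8, 20.9]), 70.0) [ 0.58674536 -0.26642501  0.10381211] [ 0.59780776 -0.255637    0.11291962]
scene blk 400 (array([ 618. , -271.5]), array([49.9, 71.3]), -8.8) [ 0.61957445 -0.27251072  0.0297888 ] [ 0.65448191 -0.24339587  0.09914696]
0.04 73 [ 0.606 -0.229  0.035]
0.055 15 [ 0.606 -0.27   0.057]
0.07 11 [ 0.598 -0.268  0.07 ]
0.085 7 [ 0.595 -0.27   0.085]
```

View pics/s8.png

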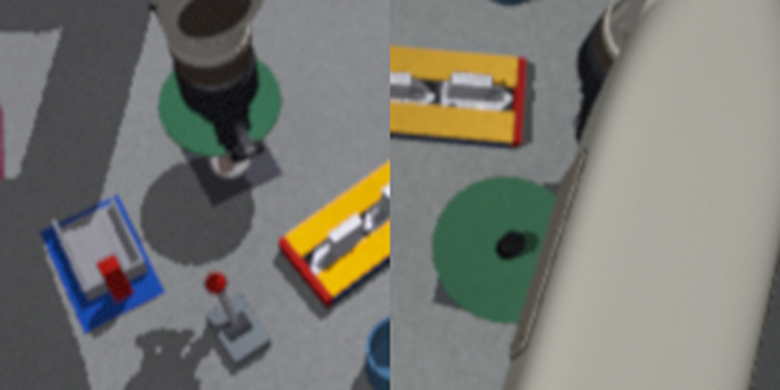

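Request:
{"method": "send_rows", "body": {"steps": "-1 -.0032 -.0178 -.01 0 0 0;-1 -.0032 -.0178 -.01 0 0 0;-1 -.0032 -.0178 -.01 0 0 0;-1 -.0032 -.0178 -.01 0 0 0;-1 0 0 -.025 0 0 0"}}

```text
clock: 43.65
eef_pos: [0.5305, -0.2579, 0.199]
tool_rot: [0.789, 0.614, 0.001, 0.003]
ft_force: [1.2, -0.6, 0.1]
grip_width: 0.0001
grasp_force: 0.0
```

Request:
{"method": "send_rows", "body": {"steps": "-1 0 0 -.03 0 0 .018;-1 0 0 -.03 0 0 .018;-1 0 0 -.03 0 0 .018;-1 0 0 -.019 0 0 .018;-1 0 0 0 0 0 .018"}}

```text
clock: 44.07
eef_pos: [0.5259, -0.2525, 0.0827]
tool_rot: [0.759, 0.651, -0.002, -0.005]
ft_force: [-2.3, 0.1, -0.6]
grip_width: 0.0
grasp_force: 0.0
```

Request:
{"method": "send_rows", "body": {"steps": "-1 0 0 0 0 0 0;-1 0 0 0 0 0 0;-1 0 0 0 0 0 0;-1 0 0 0 0 0 0;-1 0 0 0 0 0 0"}}

```text
clock: 44.48
eef_pos: [0.5313, -0.2553, 0.0887]
tool_rot: [0.76, 0.65, 0.001, 0.001]
ft_force: [0.2, 0.2, 0.0]
grip_width: 0.0002
grasp_force: 0.0
```

Request:
{"method": "send_rows", "body": {"steps": "-1 .0099 -.0015 0 0 0 0;-1 .0099 -.0015 0 0 0 0;-1 .0099 -.0015 0 0 0 0;-1 .0099 -.0015 0 0 0 0;-1 .0099 -.0015 0 0 0 0"}}

```text
clock: 44.9
eef_pos: [0.5801, -0.2626, 0.0879]
tool_rot: [0.76, 0.65, -0.0, 0.0]
ft_force: [-1.3, -0.4, 1.1]
grip_width: -0.0001
grasp_force: 0.6
```

Request:
{"method": "send_rows", "body": {"steps": "-1 .0099 -.0015 0 0 0 0;-1 .0099 -.0015 0 0 0 0;-1 .0099 -.0015 0 0 0 0;-1 .005 -.0008 0 0 0 0;-1 0 0 0 0 0 0"}}

```text
clock: 45.32
eef_pos: [0.6156, -0.2679, 0.0872]
tool_rot: [0.76, 0.65, 0.0, 0.0]
ft_force: [-0.6, 0.1, 0.6]
grip_width: -0.0001
grasp_force: 0.0
```

Request:
{"method": "send_rows", "body": {"steps": "-1 .003 -.0005 0 0 0 0;-1 .003 -.0005 0 0 0 0;-1 0 0 0 0 0 0;-1 0 0 0 0 0 0;-1 0 0 0 0 0 0"}}

```text
clock: 45.73
eef_pos: [0.6205, -0.2688, 0.0872]
tool_rot: [0.76, 0.65, 0.0, 0.0]
ft_force: [-0.8, 0.5, 0.3]
grip_width: -0.0002
grasp_force: 0.0
```

```bash
cat > lev.py <<'E'
from meas import *
o=get_obs();print(np.round(o['eef_pos'],4),np.round(o['ft_force'],2))
c=cam('scene');W=pts(c);H,S,V=cv2.split(cv2.cvtColor(c['frame'],cv2.COLOR_RGB2HSV))
m=np.zeros(S.shape,bool);m[250:330,230:310]=1
for P,q in comps(W,m&(S>120)&((H<10)|(H>170)),.05,.13,4):print('tip',q,len(P),P.mean(0),P.min(0),P.max(0))
E
python3 lev.py
```

```text
[ 0.6205 -0.2688  0.0872] [-0.77  0.45  0.34]
tip [271.2 297.1] 10 [ 0.64622169 -0.28420577  0.10219031] [ 0.63984038 -0.28650524  0.09976003] [ 0.65139095 -0.28201382  0.10436906]
tip [247.47368421 326.29824561] 57 [ 0.66937547 -0.38558599  0.11895513] [ 0.64505036 -0.39721825  0.07822941] [ 0.68280261 -0.37631931  0.12343138]
```

Request:
{"method": "send_rows", "body": {"steps": "-1 .003 -.0005 0 0 0 0;-1 .003 -.0005 0 0 0 0;-1 0 0 0 0 0 0;-1 0 0 0 0 0 0;-1 0 0 0 0 0 0"}}

```text
clock: 46.2
eef_pos: [0.6268, -0.2698, 0.087]
tool_rot: [0.76, 0.65, 0.0, 0.0]
ft_force: [0.4, 0.4, 0.2]
grip_width: 0.0
grasp_force: 0.0
```

Request:
{"method": "send_rows", "body": {"steps": "-1 .002 -.0003 0 0 0 0;-1 .002 -.0003 0 0 0 0;-1 0 0 0 0 0 0;-1 0 0 0 0 0 0;-1 0 0 0 0 0 0"}}

```text
clock: 46.62
eef_pos: [0.6307, -0.2704, 0.087]
tool_rot: [0.76, 0.65, 0.0, 0.0]
ft_force: [-0.3, -0.4, -0.6]
grip_width: 0.0001
grasp_force: 0.1
```

Request:
{"method": "send_rows", "body": {"steps": "-1 .002 -.0003 0 0 0 0;-1 .002 -.0003 0 0 0 0;-1 0 0 0 0 0 0;-1 0 0 0 0 0 0;-1 0 0 0 0 0 0"}}

```text
clock: 47.03
eef_pos: [0.6313, -0.2705, 0.0868]
tool_rot: [0.76, 0.65, -0.002, -0.003]
ft_force: [-8.6, 1.7, 4.2]
grip_width: 0.0001
grasp_force: 5.0
```

```bash
python3 lev.py; python3 -c "
from meas import *
c=load('scene');save('s9.png',c['frame'],(220,250,320,330),5)"
```

```text
[ 0.6313 -0.2705  0.0868] [-8.56  1.66  4.25]
tip [273.11111111 299.88888889] 9 [ 0.65550656 -0.28521457  0.09994982] [ 0.64737083 -0.28745903  0.09442713] [ 0.66193509 -0.28313056  0.10303473]
tip [247.43859649 326.40350877] 57 [ 0.66948107 -0.38582086  0.11876234] [ 0.65566175 -0.39713822  0.11137082] [ 0.68372929 -0.37662839  0.12375491]
```

View pics/s9.png

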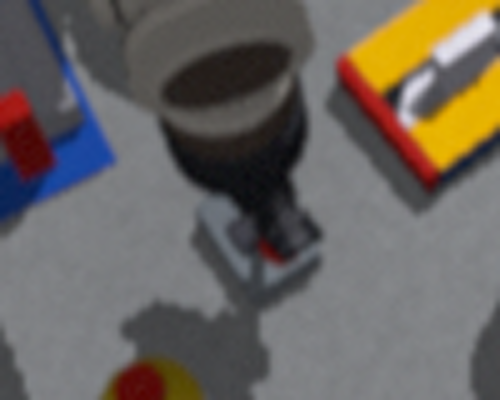

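Request:
{"method": "send_rows", "body": {"steps": "-1 .0015 -.0002 0 0 0 0;-1 0 0 0 0 0 0;-1 -.01 .0015 0 0 0 0;-1 -.015 .0023 0 0 0 0;-1 -.02 .003 0 0 0 0"}}

```text
clock: 47.5
eef_pos: [0.5919, -0.2645, 0.087]
tool_rot: [0.76, 0.65, 0.001, 0.001]
ft_force: [0.1, -0.2, 1.4]
grip_width: -0.0002
grasp_force: 0.0
```

Request:
{"method": "send_rows", "body": {"steps": "-1 -.02 .003 .01 0 0 0;-1 -.01 .001 .035 0 0 0;-1 0 0 .035 0 0 0;-1 0 0 .035 0 0 0;-1 0 0 .035 0 0 0"}}

```text
clock: 47.92
eef_pos: [0.5609, -0.2603, 0.2391]
tool_rot: [0.76, 0.65, 0.0, 0.0]
ft_force: [1.1, -1.7, -0.1]
grip_width: -0.0001
grasp_force: 0.0
```

Request:
{"method": "send_rows", "body": {"steps": "-1 -.02 .035 .03 0 0 0;-1 -.02 .035 0 0 0 0;-1 -.02 .035 0 0 0 0;-1 -.02 .035 0 0 0 0;-1 -.02 .035 0 0 0 0"}}

```text
clock: 48.33
eef_pos: [0.4638, -0.0901, 0.2624]
tool_rot: [0.76, 0.65, 0.001, 0.001]
ft_force: [-0.5, 1.1, 0.8]
grip_width: 0.0003
grasp_force: 0.0
```

Request:
{"method": "send_rows", "body": {"steps": "-1 -.02 .035 0 0 0 0;-1 -.02 .035 0 0 0 0;-1 -.02 .035 0 0 0 0;-1 0 .035 0 0 0 0;-1 0 .035 0 0 0 0"}}

```text
clock: 48.75
eef_pos: [0.4036, 0.0852, 0.2629]
tool_rot: [0.76, 0.65, 0.001, 0.001]
ft_force: [0.8, 0.5, -0.4]
grip_width: 0.0003
grasp_force: 0.0
```

Request:
{"method": "send_rows", "body": {"steps": "-1 0 .035 0 0 0 0;-1 0 .035 0 0 0 0;-1 0 .035 0 0 0 0;-1 0 .035 0 0 0 0;-1 0 0 0 0 0 0"}}

```text
clock: 49.17
eef_pos: [0.4047, 0.2292, 0.262]
tool_rot: [0.758, 0.653, 0.002, -0.001]
ft_force: [0.6, -0.4, 0.2]
grip_width: -0.0001
grasp_force: 0.0
```

```bash
python3 lev.py; python3 look.py|grep rib; python3 -c "
from meas import *
a=load('scene');b=load('top')
save('s10.png',np.hstack([a['frame'][170:330,180:380],b['frame'][110:270,290:490]]),None,2)
W=pts(a);f=a['frame'];H,S,V=cv2.split(cv2.cvtColor(f,cv2.COLOR_RGB2HSV))
m=(S>90)&(H<12)&(V>60);print('brownish strays:')
for P,q in comps(W,m,.006,.04,4):
  if .2<P[:,0].mean()<.8:print(q.round(0),len(P),P.mean(0).round(3))"
```

```text
[0.4047 0.2292 0.262 ] [ 0.58 -0.38  0.15]
tip [275.44230769 298.03846154] 52 [ 0.6560412  -0.27692903  0.10021017] [ 0.62991595 -0.28678239  0.05382497] [ 0.66705074 -0.26485315  0.10752174]
tip [247.31578947 326.35087719] 57 [ 0.66916794 -0.38597872  0.11887033] [ 0.64593777 -0.39885154  0.08106927] [ 0.68209597 -0.37639836  0.1268699 ]
top rib [310. 148.] (array([638. ,  63.5]), array([13.4, 42.5]), 86.2) [0.637 0.064 0.072]
top rib [340. 150.] (array([630.4, -18.5]), array([13.8, 43. ]), 84.9) [ 0.629 -0.018  0.072]
top rib [371. 151.] (array([ 627.7, -105.1]), array([13., 42.]), 86.4) [ 0.627 -0.105  0.072]
top rib [174. 245.] (array([366.4, 431.1]), array([20.9, 32.4]), 10.7) [0.363 0.431 0.072]
scene rib [353. 228.] (array([640.6,  61.5]), array([15.6, 45.8]), 83.0) [0.642 0.06  0.071]
scene rib [333. 242.] (array([632.5, -20.5]), array([14.9, 44.8]), 85.2) [ 0.634 -0.022  0.071]
scene rib [313. 259.] (array([ 631.1, -108.1]), array([15.3, 45.9]), 85.7) [ 0.632 -0.109  0.071]
brownish strays:
[169. 242.] 36 [ 0.25  -0.396  0.025]
[297. 274.] 113 [ 0.622 -0.167  0.029]
[226. 281.] 11 [ 0.491 -0.342  0.033]
```

View pics/s10.png

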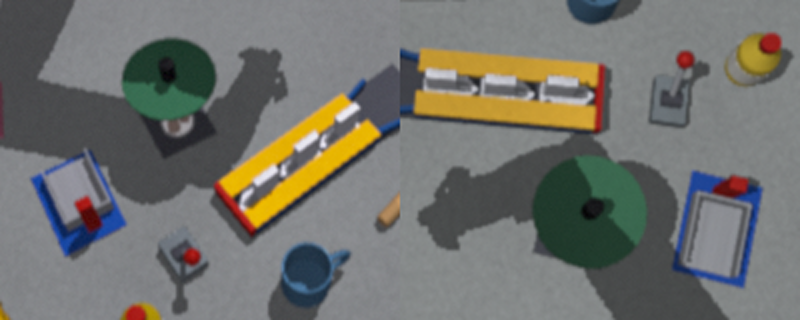

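```bash
python3 -c "
from workcell import *
print(job_done())"
```

```text
the job is handed in; nothing more can be done
None
```

The job is handed in and the final pictures show it done: all three castings under the lips, every stone I could see in the tube, the lid seated knob up, the lever pushed to its end stop, and the empty scoop back on its mat. `job_done()` returned no verdict.

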